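Make up two gift boxes from the stock

ROBOT

A 6-joint arm with a two-finger parallel gripper is mounted at the origin on the work surface. World frame = base frame: x ahead of the robot, y to its left, z up, the work surface at z = 0. Lengths are in m, angles in degrees, forces in N, time in s.
With the tool pointing down it reaches from about 0.4 to 0.825 m from the base axis. Payload 7 kg.
Tool frame: the origin (TCP) lies between the finger pads; the fingertips stand 11 mm ahead of it and the grasp point (between the pads) lies 8 mm behind it; z points along the fingers, y is the direction in which the jaws open and shut (so a half turn about z gives the same grasp; the last joint's range is limited). The gripper opens to 88 mm and grips with 3 to 60 N. Pads are 19 mm wide; open, the fingers measure 130 mm over their backs; the gripper's body (78 mm by 193 mm) begins 47 mm behind the grasp point.
Start: joints at [16.507, 20.546, 0.682, 0, -70.136, -16.507], TCP at [0.675, -0, 0.238] pointing down, gripper open.
Joint ranges: [-176.03, 176.03], [-82.01, 121.73], [-58.28, 71.71], [-173.87, 95.51], [-174.79, -0.11], [-173.66, 173.66]. Speed limits (degrees/s): [136.94, 136.94, 172.46, 180, 180, 180].

INTERFACE

Orientations are given as [roll, pitch, yaw] about the fixed x, y, z axes, in that order (R = Rz(yaw) Ry(pitch) Rx(roll)).
In Python, from plant import r gives the robot as it stands.
- The arm moves only by the shell command python3 -m inch 'ROWS' [OPENING] [FORCE]. ROWS is JSON, a list of rows, each an object of numbers: "x", "y", "z": the shift along the tool's x, y, z as a fraction of full scale; "yaw": the turn about the tool's z as a fraction of full scale. In form: [{"x": .., "y": .., "z": .., "yaw": ..}, ...]. A call has 1 to 5 rows; each row shifts and turns the pose as measured when the row begins, along the tool's axes as they then stand; what a row does not reach is not made up. Full scale, the value 1, is 0.025 m for a shift and 4 degrees for a turn. A row lasts 1/12 s, in which the tool goes at most 41.7 mm and 7.16 degrees, less where a joint would pass 70% of its speed; a pose out of reach is approached as far as the arm can. A call with a number of a shift or a turn outside -1 to 1 is refused whole. A call with a gripper value outside its range is refused whole. OPENING is the opening, from -1 (shut) to 1 (fully open), set as the call begins (- or left out, the last holds). The fingers move at their own pace and stop on an object; FORCE is the grip in N (left out, the last holds). Time passes only in rows, so rows that do not move let the fingers close. It gives the time, the measured TCP pose, the force and the opening at its end, in the units of the state.
- r.get_state(): the state, without advancing time (a new reading comes with each control period).
- r.capture(name): name is "scene" or "side" or "wrist"; returns (picture, depth): 480x640x3 uint8, red, green, blue; 480x640 float32, m along the optical axis (not along the pixel's ray), 0 where there is no reading.
- r.camera_info(name): a dict with "mtx" (3x3 intrinsics, pixels), "k1" (the pictures are not rectified: a ray, as slopes to the right and down, at radius r is drawn at 1 + k1 r^2 times it, then the intrinsics apply), "pose" (4x4, takes a point from camera to world coordinates). Camera axes: x right, y down, z forward; pixel columns grow to the right and rows downward; lengths in m; the calibration is good to about 2 mm. A picture is of the moment at which its call begins: read the wrist's pose just before it. camera_info takes no time and is no camera call; for the wrist camera it gives the pose at the moment of the call.
- r.close_job(): hands the job in, once; it reports no verdict.
The state is a dict: "time_s": time; "joints": joint angles; "qd": joint speeds; "joint_torque": joint torques, N m; "tcp_pos": TCP position; "eef_rot": TCP orientation; "contact_force": force on the tool from outside, world axes, zero at the start; "moment": the same for the moment, N m; "gripper_width": finger opening in m.
Only numpy, scipy, OpenCV 4.12 (cv2) and the standard library are available. Lean on these libraries where they do the work, as an engineer would, in place of code of your own. Each camera call takes 0.05 s, during which the arm holds its last target. There are 200 camera calls.

TASK

Make up the two gift boxes from the stock on the table. In the green-lined box stand the honey and the red jam, one in the middle of each half, and lay the light carton of crackers flat on top, lengthwise along the box and centred across both jar lids; in the grey-lined box stand the tea tin and the tea cup, one in the middle of each half, everything upright. Set all of it down gently rather than dropping it, let go, and leave the green olives, the water bottle and the tape dispenser where they stand.

Things in the scene. Friction and masses are not known exactly. Their poses are not given: they have to be found in the camera images.
- green_box: open white gift box, green stripes and green lining: 200 long (its x axis), 158 wide (y), 84 mm high, fixed to the table; board 4 mm, so inside 192 x 150 mm and its inner floor 4 mm above the table. A low card divider (30 high, 3 mm thick) at x = 0 parts it into two halves with middles at x = +48.5 and -48.5 mm, y = 0. Origin: centre of its underside. Fingers that close along its y axis have the most room.
- grey_box: open white gift box, dark grey stripes and lining: 200 long (its x axis), 158 wide (y), 84 mm high, fixed to the table; board 4 mm, so inside 192 x 150 mm and its inner floor 4 mm above the table. A low card divider (30 high, 3 mm thick) at x = 0 parts it into two halves with middles at x = +48.5 and -48.5 mm, y = 0. Origin: centre of its underside. Fingers that close along its y axis have the most room.
- honey_center (a point): squat round jar, 60 mm diameter, 52 mm high, about 0.21 kg, amber honey under a gold (brass) lid with an amber disc on it, white label; the point is its centre, 26 mm above its underside, z axis up
- jam_center (a point): squat round jar, 60 mm diameter, 52 mm high, about 0.21 kg, dark red jam under a bright red lid with a dark red disc on it, white label; the point is its centre, 26 mm above its underside, z axis up
- crackers_center (a point): flat light carton of crackers, lying: 130 mm long (its x axis), 58 mm wide (its y axis), 24 mm thick, about 0.11 kg, brown kraft board with an orange band and two pale discs; the point is its centre, 12 mm above its underside, z axis up
- tea_tin_center (a point): square dark blue tea tin with a lighter blue lid, a gold line and cream labels, 56 x 56 mm (sides along its x and y axes), 70 mm high, about 0.16 kg; the point is its centre, 35 mm above its underside, z axis up
- tea_cup_center (a point): blue china tea cup without handle, open at the top, white disc inside at the bottom: outside diameter 60 mm at the foot and 62 mm at the rim, wall 4 mm, 55 mm high, about 0.15 kg, stands upright; the point is its centre, 27.5 mm above its underside, z axis up
- olives_center (a point): bystander, not part of either box: squat round jar, 60 mm diameter, 52 mm high, about 0.21 kg, olive-green content under a green lid, white label; the point is its centre, 26 mm above its underside, z axis up. Leave it where it stands among the stock
- water_bottle_center (a point): bystander: clear water bottle with a blue band and blue cap, 64 mm diameter, 200 mm high; the point is its centre, 100 mm above its underside
- tape_dispenser_center (a point): bystander: heavy black desk tape dispenser with a roll of brown tape, 160 mm long (its x axis), 62 mm wide, 75 mm high; the point is 37 mm above the centre of its underside
Mind the look-alikes: they are no part of the job. What is shaped like the part that bears crackers_center but black or pink is not meant.

How it is judged (in metres and radians):
At the end, for the whole second after the job is handed in: Honey and jam (green-lined box), tin and cup (grey-lined box) stand upright, one per half, within 15 mm of its middle along and across the box; crackers flat on both lids, within 15 mm of the box's centre and 0.2 rad of its length. Tilts under 0.1 rad; all released and at rest (((x of honey_center in the frame of green_box between 0.0335 and 0.0635 m and y of honey_center in the frame of green_box between -0.015 and 0.015 m and z of honey_center in the frame of green_box between 0.024 and 0.036 m and angle between each of honey_center, jam_center's own z axis and vertical below 0.1 rad and x of jam_center in the frame of green_box between -0.0635 and -0.0335 m and y of jam_center in the frame of green_box between -0.015 and 0.015 m and z of jam_center in the frame of green_box between 0.024 and 0.036 m) or (x of honey_center in the frame of green_box between -0.0635 and -0.0335 m and y of honey_center in the frame of green_box between -0.015 and 0.015 m and z of honey_center in the frame of green_box between 0.024 and 0.036 m and angle between each of honey_center, jam_center's own z axis and vertical below 0.1 rad and x of jam_center in the frame of green_box between 0.0335 and 0.0635 m and y of jam_center in the frame of green_box between -0.015 and 0.015 m and z of jam_center in the frame of green_box between 0.024 and 0.036 m)) and ((x of tea_tin_center in the frame of grey_box between 0.0335 and 0.0635 m and y of tea_tin_center in the frame of grey_box between -0.015 and 0.015 m and z of tea_tin_center in the frame of grey_box between 0.033 and 0.045 m and angle between each of tea_tin_center, tea_cup_center's own z axis and vertical below 0.1 rad and x of tea_cup_center in the frame of grey_box between -0.0635 and -0.0335 m and y of tea_cup_center in the frame of grey_box between -0.015 and 0.015 m and z of tea_cup_center in the frame of grey_box between 0.0255 and 0.0375 m) or (x of tea_tin_center in the frame of grey_box between -0.0635 and -0.0335 m and y of tea_tin_center in the frame of grey_box between -0.015 and 0.015 m and z of tea_tin_center in the frame of grey_box between 0.033 and 0.045 m and angle between each of tea_tin_center, tea_cup_center's own z axis and vertical below 0.1 rad and x of tea_cup_center in the frame of grey_box between 0.0335 and 0.0635 m and y of tea_cup_center in the frame of grey_box between -0.015 and 0.015 m and z of tea_cup_center in the frame of grey_box between 0.0255 and 0.0375 m)) and x of crackers_center in the frame of green_box between -0.015 and 0.015 m and y of crackers_center in the frame of green_box between -0.015 and 0.015 m and z of crackers_center in the frame of green_box between 0.062 and 0.074 m and angle between crackers_center's own z axis and vertical below 0.1 rad and angle between the x axis of crackers_center and the x axis of green_box, either way round below 0.2 rad and contact force between crackers and honey above 0.03 N and contact force between crackers and jam above 0.03 N and linear speed of each of honey, jam, crackers, tea_tin, tea_cup below 0.02 m/s and contact force between each of honey, jam, crackers, tea_tin, tea_cup and the fingers below 0.05 N); the robot touches nothing.
It fails at once if one of the five packed things is dropped (falls freely more than about 25 mm) ((linear speed of honey above 0.7 m/s and contact force between honey and anything else below 0.05 N) or (linear speed of jam above 0.7 m/s and contact force between jam and anything else below 0.05 N) or (linear speed of crackers above 0.7 m/s and contact force between crackers and anything else below 0.05 N) or (linear speed of tea_tin above 0.7 m/s and contact force between tea_tin and anything else below 0.05 N) or (linear speed of tea_cup above 0.7 m/s and contact force between tea_cup and anything else below 0.05 N)).
It fails at once if the olives, the water bottle or the tape dispenser is moved more than 30 mm (distance of any of olives_center, water_bottle_center, tape_dispenser_center from where it was at the start of the episode above 0.03 m).
It also fails if it takes over 120 s, if anything falls off the work surface, if the arm or the gripper's body presses on something with over 40 N, if the wrist force passes 120 N, or if a joint passes its speed limit or range.

## Working session

There is one attempt and no reset: what is moved stays moved. The work goes in short steps, Python scripts to look and compute and a shell command to move; the robot and the scene stay as the last step left them, time stands still between calls to the robot, and variables do not carry over. Pictures are saved under pics/ and viewed, about 12 in all and at most 16, crops included, and the job is handed in when it is done.

```bash
ls; mkdir -p pics
cat > h.py <<'E'
import numpy as np, cv2
from plant import r
def cap(n):
    ci=r.camera_info(n); p,d=r.capture(n); return ci,p,d
def cloud(ci,d):
    K=np.array(ci["mtx"]);k=ci["k1"];h,w=d.shape
    v,u=np.mgrid[:h,:w].astype(float)
    pts=cv2.undistortPoints(np.stack([u.ravel(),v.ravel()],1)[:,None],K,np.array([k,0,0,0,0.]))[:,0]
    P=np.c_[pts,np.ones(len(pts))]*d.reshape(-1,1)
    T=np.array(ci["pose"]);W=P@T[:3,:3].T+T[:3,3]
    W[d.ravel()<=0]=np.nan
    return W.reshape(h,w,3)
def save(n,p): cv2.imwrite("pics/"+n,cv2.cvtColor(p,cv2.COLOR_RGB2BGR))
E
python3 - <<'E'
from h import *
for n in("scene","side"):
    ci,p,d=cap(n); save(n+"0.png",p); np.savez("/tmp/%s0.npz"%n,W=cloud(ci,d),p=p)
    print(n,np.round(ci["pose"],3).tolist(),ci["k1"])
print(r.get_state())
E
```

```text
pics
scene [[-0.612, 0.529, -0.588, 1.086], [0.791, 0.424, -0.442, 0.436], [0.015, -0.735, -0.678, 0.752], [0.0, 0.0, 0.0, 1.0]] -0.12281504500347978
side [[0.727, -0.52, 0.449, 0.001], [-0.687, -0.558, 0.466, -0.552], [0.008, -0.647, -0.762, 0.985], [0.0, 0.0, 0.0, 1.0]] 0.029248464977618623
{'time_s': 0.1, 'joints': array([ 1.65065375e+01,  2.05845491e+01,  6.39939133e-01, -1.72862829e-02,
       -7.01335510e+01, -1.65077688e+01]), 'qd': array([ 0.01896113, -0.05787663,  0.10196443,  0.0738598 ,  0.01601612,
       -0.00765742]), 'joint_torque': array([-1.42273191e-03, -5.84165347e+01,  2.93752134e+01,  7.01551259e+00,
        1.01412315e-02, -6.66964229e-05]), 'tcp_pos': array([ 6.74599788e-01, -2.64410683e-05,  2.36756124e-01]), 'eef_rot': array([ 1.79920443e+02, -6.62957771e-03, -9.00071121e+01]), 'contact_force': array([0.24469012, 0.2510552 , 0.27195311]), 'moment': array([ 0.01398182, -0.01916515,  0.04934154]), 'gripper_width': 0.0877541884823189}
```

View pics/scene0.png

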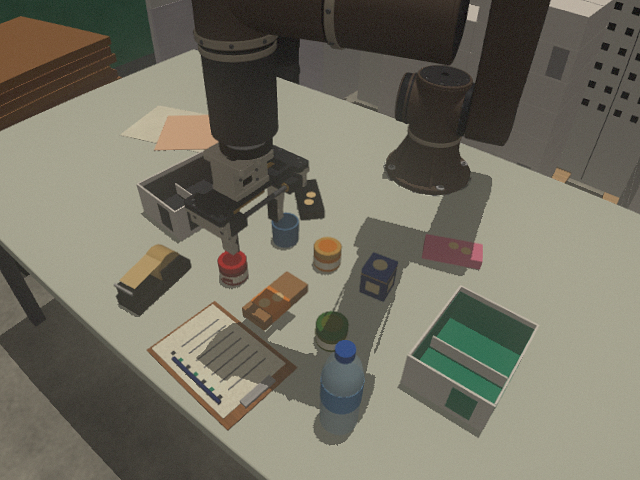

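View pics/side0.png

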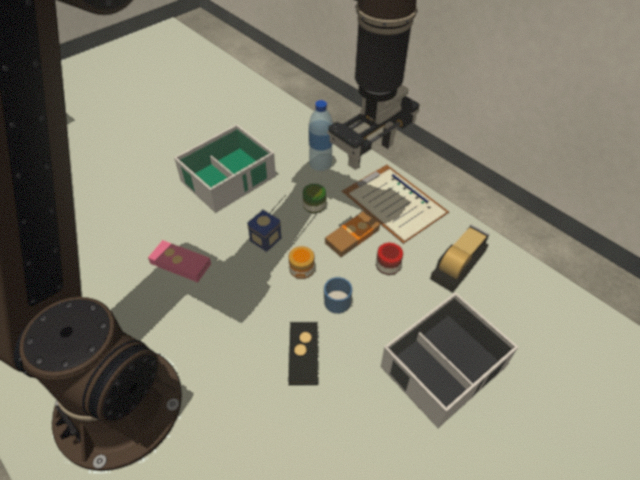

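The side view is clear of the arm. In it: green box (225,168), grey box (450,355), honey (301,261), jam (390,257), cup (338,295), tin (265,230), brown crackers (353,232), olives (315,196), bottle (320,135), tape dispenser (460,257). The lookalike cartons are pink (180,262) and black (304,353). The crackers meant are the brown kraft carton with the orange band.

```bash
cat > ortho.py <<'E'
from h import *
def ortho(files,n,x0=.25,x1=.95,y0=-.5,y1=.5,s=600):
    H=int((x1-x0)*s);Wd=int((y1-y0)*s);z=np.full((H,Wd),-1.);c=np.zeros((H,Wd,3),np.uint8)
    for f in files:
        a=np.load(f);W=a["W"].reshape(-1,3);p=a["p"].reshape(-1,3)
        m=np.isfinite(W).all(1)&(W[:,2]<.23)&(W[:,0]>x0)&(W[:,0]<x1-.003)&(W[:,1]>y0+.003)&(W[:,1]<y1)
        W=W[m];p=p[m];o=np.argsort(W[:,2]);W=W[o];p=p[o]
        i=((x1-W[:,0])*s).astype(int);j=((y1-W[:,1])*s).astype(int)
        zz=z[i,j];k=W[:,2]>zz;z[i[k],j[k]]=W[k,2];c[i[k],j[k]]=p[k]
    save(n,cv2.resize(c,None,fx=1.3,fy=1.3));return z,c
if __name__=="__main__": 
    z,c=ortho(["/tmp/side0.npz","/tmp/scene0.npz"],"ortho.png")
    a=np.load("/tmp/side0.npz");W=a["W"];p=a["p"]
    def at(n,u,v,R,zl,zh):
        w=W[v-R:v+R,u-R:u+R].reshape(-1,3);w=w[(w[:,2]>zl)&(w[:,2]<zh)]
        if len(w)<5: print(n,"few");return
        q=(w[:,:2]*1000).astype(np.float32);r_=cv2.minAreaRect(q);ce=cv2.minEnclosingCircle(q)
        print(n,len(w),"med",np.round(np.median(w,0),4),"rect",np.round(r_[0],1),np.round(r_[1],1),round(r_[2],1),"circ",np.round(ce[0],1),round(ce[1],1))
    at("honey",301,258,22,.044,.07);at("jam",390,254,22,.044,.07);at("cup",338,290,22,.045,.07)
    at("tin",265,225,24,.06,.09);at("crack",353,232,34,.018,.035);at("olives",315,192,20,.044,.07)
    at("bottle",320,110,22,.1,.3);at("tape",460,250,36,.02,.1)
    at("green",225,168,60,.076,.095);at("grey",450,358,75,.076,.095)
E
python3 ortho.py
```

```text
honey 480 med [ 0.4661 -0.0013  0.0521] rect [468.    0.8] [58.4 58.8] 23.3 circ [469.9   0.9] 33.0
jam 463 med [ 0.6201 -0.1299  0.0522] rect [ 621.7 -128.7] [61.5 56.7] 42.1 circ [ 623.  -129.5] 31.5
cup 269 med [ 0.4637 -0.1227  0.0536] rect [ 464.7 -119.7] [62.  61.1] 11.7 circ [ 464.9 -119.5] 32.9
tin 509 med [0.4605 0.1233 0.0699] rect [462.8 126.8] [58.1 58.3] 9.6 circ [461.9 124.9] 38.9
crack 1141 med [ 0.621  -0.0106  0.0244] rect [622.4  -9. ] [141.8 212.9] 21.6 circ [621.6 -12.4] 123.5
olives 359 med [0.6255 0.1274 0.0519] rect [626.2 129.7] [60.7 57.6] 46.4 circ [628.1 129.2] 31.3
bottle 553 med [0.736  0.225  0.1644] rect [738.7 230.8] [48.5 61.1] 33.5 circ [743.5 232.4] 32.0
tape 1875 med [ 0.7177 -0.2471  0.0591] rect [ 744.6 -239.5] [165.8  65.6] 7.5 circ [ 744.2 -242.8] 85.8
green 764 med [0.523  0.3564 0.082 ] rect [527.3 281. ] [324.2 203.6] 89.9 circ [523.6 290.2] 179.6
grey 1195 med [ 0.5042 -0.3818  0.083 ] rect [ 514.6 -375.1] [159.2 204.5] 85.4 circ [ 514.1 -374.7] 127.4
```

View pics/ortho.png

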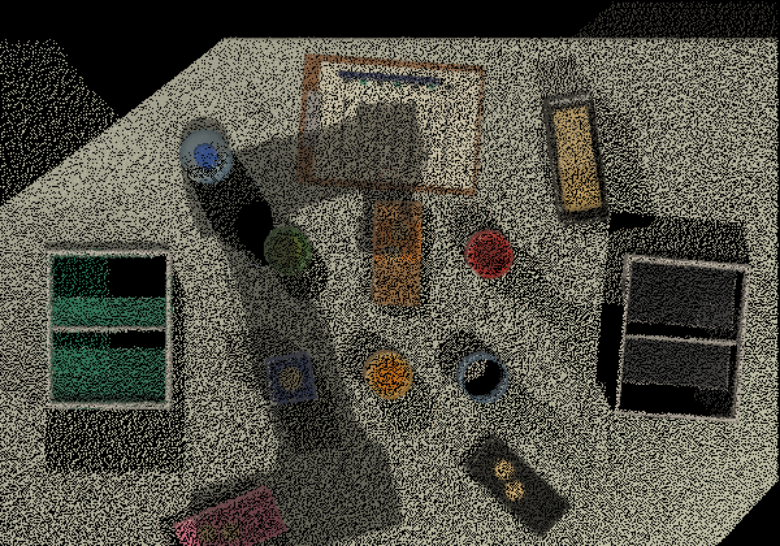

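The ortho view shows everything clearly. Next I refine the yaws and centres of the boxes, tin and crackers from both cameras.

```bash
cat > fit.py <<'E'
from h import *
def fit(W,n,cx,cy,hx,hy,zl,zh):
    w=W.reshape(-1,3);m=(abs(w[:,0]-cx)<hx)&(abs(w[:,1]-cy)<hy)&(w[:,2]>zl)&(w[:,2]<zh);w=w[m]
    if len(w)<8: print(n,"few",len(w));return
    q=w[:,:2].copy()
    # drop stragglers
    from scipy.spatial import cKDTree
    dd=cKDTree(q).query(q,k=6)[0][:,5];q=q[dd<.006]
    r_=cv2.minAreaRect((q*1000).astype(np.float32));print(n,len(q),"rect",np.round(r_[0],1),np.round(r_[1],1),round(r_[2],1),"zmed",round(np.median(w[:,2]),4))
if __name__=="__main__":
  for f in("side","scene"):
    W=np.load("/tmp/%s0.npz"%f)["W"];print(f)
    fit(W,"green",.53,.355,.13,.11,.08,.09);fit(W,"grey",.51,-.375,.13,.11,.08,.09)
    fit(W,"tin",.463,.125,.05,.05,.064,.08);fit(W,"crack",.62,-.01,.09,.05,.019,.03)
    fit(W,"honey",.468,.0,.04,.04,.046,.06);fit(W,"jam",.622,-.129,.04,.04,.046,.06);fit(W,"cup",.465,-.12,.04,.04,.048,.06)
E
python3 fit.py
```

```text
side
green 454 rect [526.5 359.1] [163.2 201.7] 89.9 zmed 0.0835
grey 934 rect [ 514.5 -375.1] [159.2 204.3] 85.4 zmed 0.0836
tin 472 rect [462.8 126.7] [58.1 56.7] 9.6 zmed 0.0701
crack 1054 rect [623.9  -9.7] [ 61.  134.9] 88.3 zmed 0.0244
honey 461 rect [467.8   0. ] [57.8 58.6] 49.7 zmed 0.0523
jam 449 rect [ 622.  -128.3] [56.6 59. ] 11.7 zmed 0.0523
cup 219 rect [ 464.9 -119.7] [61.2 61.1] 15.0 zmed 0.0542
scene
green 1103 rect [527.9 361.5] [159.1 203.5] 89.7 zmed 0.0844
grey 342 rect [ 520.3 -373.2] [162.1 195.5] 85.5 zmed 0.0835
tin 612 rect [467.1 128.3] [58.5 55.9] 7.9 zmed 0.0699
crack 1576 rect [626.4  -8.5] [ 62.3 132.6] 87.9 zmed 0.0248
honey 461 rect [471.5   4.3] [59.2 57.3] 2.6 zmed 0.0519
jam 451 rect [ 627.  -123.9] [53.5 57.6] 43.7 zmed 0.0522
cup 160 rect [ 467.4 -111. ] [61.7 50.8] 4.6 zmed 0.0536
```

```bash
python3 -m inch '[{"yaw":-1},{"yaw":-1},{"yaw":-1},{"yaw":-1},{"yaw":-1}]' 1 20; python3 -c "
from h import *
print(r.get_state()['joints'])"
python3 -m inch '[{"yaw":-1},{"yaw":-1},{"yaw":-1},{"yaw":-1},{"yaw":-1}]'
```

```text
[ 1.65065375e+01  2.05845491e+01  6.39939133e-01 -1.72862829e-02
 -7.01335510e+01 -1.65077688e+01]validation failed for argument at $[0]...
validation failed for argument at $[0]...
```

```bash
python3 -m inch '[{"x":0,"y":0,"z":0,"yaw":-1},{"x":0,"y":0,"z":0,"yaw":-1},{"x":0,"y":0,"z":0,"yaw":-1},{"x":0,"y":0,"z":0,"yaw":-1},{"x":0,"y":0,"z":0,"yaw":-1}]' 1 20; python3 -c "
from h import *
print(r.get_state()['joints'])"
```

```text
time_s: 0.52
tcp_pos: [0.6732, -0.0001, 0.2338]
eef_rot: [179.6, 0.1, -69.3]
contact_force: [-0.4, -0.0, 0.4]
gripper_width: 0.0875
[ 16.50688811  20.72928143   0.48925368  -0.07959304 -70.13695798
   4.21568027]
```

```bash
python3 -m inch '[{"x":0,"y":0,"z":0,"yaw":-1},{"x":0,"y":0,"z":0,"yaw":-1},{"x":0,"y":0,"z":0,"yaw":-1},{"x":0,"y":0,"z":0,"yaw":-1},{"x":0,"y":0,"z":0,"yaw":-1}]'; python3 -m inch '[{"x":0,"y":0,"z":0.2,"yaw":-1},{"x":0,"y":0,"z":0.2,"yaw":-1},{"x":0,"y":0,"z":0.2,"yaw":-1},{"x":0,"y":0,"z":0.2,"yaw":-1},{"x":0,"y":0,"z":0.2,"yaw":-1}]'
python3 -m inch '[{"x":0,"y":0,"z":0.2,"yaw":-1},{"x":0,"y":0,"z":0.2,"yaw":-1},{"x":0,"y":0,"z":0.2,"yaw":-1},{"x":0,"y":0,"z":0.2,"yaw":-1},{"x":0,"y":0,"z":0.2,"yaw":-1}]'
python3 -m inch '[{"x":0,"y":0,"z":0.2,"yaw":-1},{"x":0,"y":0,"z":0.2,"yaw":-0.7}]'
python3 -m inch '[{"x":-1,"y":0,"z":0,"yaw":0},{"x":-1,"y":0,"z":0,"yaw":0},{"x":-1,"y":0,"z":0,"yaw":0},{"x":-1,"y":0,"z":0,"yaw":0},{"x":-1,"y":0,"z":0,"yaw":0}]'
```

```text
time_s: 0.93
tcp_pos: [0.6717, -0.0001, 0.2308]
eef_rot: [179.4, 0.4, -48.3]
contact_force: [0.2, 1.1, 0.0]
gripper_width: 0.0875
time_s: 1.35
tcp_pos: [0.6707, -0.0001, 0.2037]
eef_rot: [179.6, 0.7, -27.3]
contact_force: [-0.4, 0.0, 0.0]
gripper_width: 0.0877
time_s: 1.77
tcp_pos: [0.6687, -0.0003, 0.1746]
eef_rot: [179.8, 1.1, -6.2]
contact_force: [0.6, 0.0, 0.1]
gripper_width: 0.0878
time_s: 1.93
tcp_pos: [0.6679, -0.0003, 0.163]
eef_rot: [179.9, 1.2, 1.0]
contact_force: [0.7, 0.2, -0.9]
gripper_width: 0.0875
time_s: 2.35
tcp_pos: [0.5395, -0.0035, 0.1589]
eef_rot: [179.8, 1.7, 1.1]
contact_force: [0.1, -0.2, 1.9]
gripper_width: 0.0877
```

The pose sags in every row (z about 0.6 mm, pitch about 0.08°), and the rows have no tilt command. I'll check whether driving against the reach limit trims the tilt back.

```bash
for i in 1 2; do :; done
python3 -m inch '[{"x":1,"y":0,"z":0,"yaw":0},{"x":1,"y":0,"z":0,"yaw":0},{"x":1,"y":0,"z":0,"yaw":0},{"x":1,"y":0,"z":0,"yaw":0},{"x":1,"y":0,"z":-0.2,"yaw":0}]'
python3 -m inch '[{"x":1,"y":0,"z":-0.2,"yaw":0},{"x":1,"y":0,"z":-0.2,"yaw":0},{"x":1,"y":0,"z":-0.2,"yaw":0},{"x":1,"y":0,"z":-0.2,"yaw":0},{"x":1,"y":0,"z":-0.2,"yaw":0}]'
python3 -c "
from h import *
print(r.get_state()['joints'])"
python3 -m inch '[{"x":1,"y":0,"z":-0.1,"yaw":0},{"x":1,"y":0,"z":-0.1,"yaw":0},{"x":1,"y":0,"z":-0.1,"yaw":0}]'
python3 -c "
from h import *
print(r.get_state()['joints'])"
```

```text
time_s: 2.77
tcp_pos: [0.6524, -0.0029, 0.1578]
eef_rot: [179.8, 2.4, 1.2]
contact_force: [0.5, -0.3, 0.2]
gripper_width: 0.0874
time_s: 3.18
tcp_pos: [0.7824, -0.0005, 0.175]
eef_rot: [179.8, 2.7, 1.2]
contact_force: [0.9, 0.4, -0.1]
gripper_width: 0.0874
[ 13.9751692   34.29629921  15.03036141  -0.38321992 -73.39645809
  77.30867644]
time_s: 3.43
tcp_pos: [0.8607, 0.0009, 0.1778]
eef_rot: [179.8, 2.8, 1.2]
contact_force: [0.3, 1.1, 0.3]
gripper_width: 0.0873
[ 12.79137255  42.2586133   29.98106039  -0.33446063 -80.50599499
  78.43127519]
```

```bash
python3 -m inch '[{"x":1,"y":0,"z":-0.1,"yaw":0},{"x":1,"y":0,"z":-0.1,"yaw":0},{"x":1,"y":0,"z":-0.1,"yaw":0}]'
python3 -c "
from h import *
print(r.get_state()['joints'])"
python3 -m inch '[{"x":1,"y":0,"z":-0.1,"yaw":0},{"x":1,"y":0,"z":-0.1,"yaw":0}]'
python3 -c "
from h import *
print(r.get_state()['joints'])"
```

```text
time_s: 3.68
tcp_pos: [0.9383, 0.0023, 0.1796]
eef_rot: [179.8, 3.0, 1.1]
contact_force: [1.5, 1.5, 0.6]
gripper_width: 0.0874
[ 11.80983981  52.09885064  49.48282563  -0.31323083 -90.33297631
  79.35185668]
time_s: 3.85
tcp_pos: [0.9858, 0.0032, 0.1812]
eef_rot: [179.8, 3.0, 1.1]
contact_force: [2.3, 0.1, 0.8]
gripper_width: 0.0875
[  11.28939692   61.11169477   68.46232624   -0.3086125  -100.36850324
   79.81571854]
```

```bash
python3 -m inch '[{"x":0.3,"y":0,"z":-0.1,"yaw":0}]'
python3 -m inch '[{"x":0.3,"y":0,"z":-0.1,"yaw":0}]'
python3 -c "
from h import *
print(r.get_state()['joints'])"
```

```text
time_s: 3.93
tcp_pos: [0.99, 0.0024, 0.1746]
eef_rot: [179.6, 3.6, 1.1]
contact_force: [-26.8, 4.8, 7.5]
gripper_width: 0.0878
time_s: 4.02
tcp_pos: [0.9899, 0.0019, 0.1651]
eef_rot: [179.5, 4.0, 1.1]
contact_force: [0.5, -0.2, -3.0]
gripper_width: 0.0878
[  11.2069895    63.46379255   71.44129463   -0.20466011 -102.03947681
   79.87297667]
```

```bash
python3 -m inch '[{"x":-1,"y":0,"z":0,"yaw":0},{"x":-1,"y":0,"z":0,"yaw":0},{"x":-1,"y":0,"z":0,"yaw":0},{"x":-1,"y":0,"z":0,"yaw":0},{"x":-1,"y":0,"z":0,"yaw":0}]'
python3 -m inch '[{"x":-1,"y":0,"z":0,"yaw":0},{"x":-1,"y":0,"z":0,"yaw":0},{"x":-1,"y":0,"z":0,"yaw":0},{"x":-1,"y":0,"z":0,"yaw":0},{"x":-1,"y":0,"z":0,"yaw":0}]'
python3 -m inch '[{"x":-1,"y":0,"z":0,"yaw":0},{"x":-1,"y":0,"z":0,"yaw":0},{"x":-1,"y":0,"z":0,"yaw":0},{"x":-1,"y":0,"z":0,"yaw":0},{"x":-1,"y":0,"z":0,"yaw":0}]'
python3 -m inch '[{"x":-1,"y":0,"z":0,"yaw":0},{"x":-1,"y":0,"z":0,"yaw":0},{"x":-1,"y":0,"z":0,"yaw":0},{"x":-1,"y":0,"z":0,"yaw":0},{"x":-1,"y":0,"z":0,"yaw":0}]'
python3 -c "
from h import *
print(r.get_state()['joints'])"
```

```text
time_s: 4.43
tcp_pos: [0.8703, 0.0007, 0.1475]
eef_rot: [179.5, 4.8, 1.0]
contact_force: [1.1, 0.2, 0.7]
gripper_width: 0.0875
time_s: 4.85
tcp_pos: [0.7412, -0.0005, 0.1633]
eef_rot: [179.7, 3.9, 1.1]
contact_force: [0.2, 0.8, 0.2]
gripper_width: 0.0877
time_s: 5.27
tcp_pos: [0.6133, -0.0015, 0.1782]
eef_rot: [-180.0, 2.8, 1.1]
contact_force: [-0.2, -0.5, 0.7]
gripper_width: 0.0874
time_s: 5.68
tcp_pos: [0.4856, -0.0026, 0.1894]
eef_rot: [-179.5, 1.6, 1.1]
contact_force: [0.7, -0.0, 0.2]
gripper_width: 0.0874
[ 22.13345934   5.84668414 -24.99964197  -1.15253178 -60.48918638
  69.56769928]
```

```bash
python3 -m inch '[{"x":-0.1,"y":-0.04,"z":0.8,"yaw":0},{"x":-0.1,"y":-0.04,"z":0.8,"yaw":0},{"x":-0.1,"y":-0.04,"z":0.8,"yaw":0},{"x":-0.1,"y":-0.04,"z":0.8,"yaw":0},{"x":-0.1,"y":-0.04,"z":0.8,"yaw":0}]'
python3 - <<'E'
from h import *
print(r.get_state()['joints'])
ci,p,d=cap("wrist");save("w0.png",p);np.savez("/tmp/w0.npz",W=cloud(ci,d),p=p)
W=cloud(ci,d);from fit import fit
fit(W,"honey",.469,.002,.045,.045,.044,.06)
E
```

```text
time_s: 6.1
tcp_pos: [0.4737, 0.0064, 0.0993]
eef_rot: [-178.8, -0.4, 1.2]
contact_force: [0.3, 0.3, -0.4]
gripper_width: 0.0878
[ 23.8024661    9.64935387 -34.38676128  -1.41657801 -45.15800498
  68.41980838]
honey 6735 rect [476.3   3. ] [45.5 59.3] 2.7 zmed 0.0523
```

View pics/w0.png

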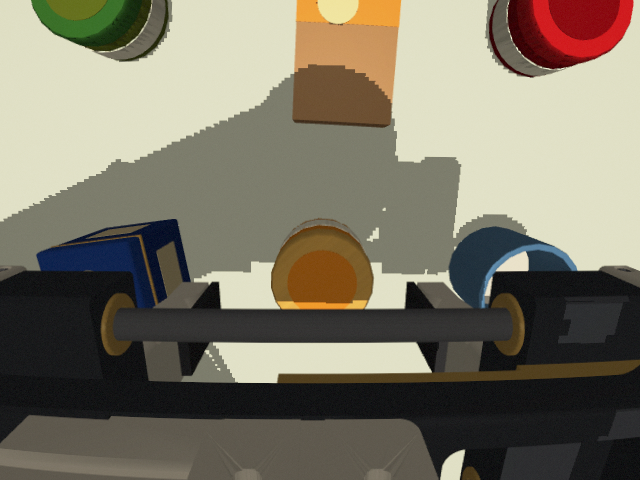

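```bash
python3 -m inch '[{"x":-0.07,"y":0.1,"z":0.9,"yaw":0},{"x":-0.07,"y":0.1,"z":0.9,"yaw":0},{"x":-0.07,"y":0.1,"z":0.75,"yaw":0}]'
python3 -m inch '[{"x":0,"y":0,"z":0,"yaw":0},{"x":0,"y":0,"z":0,"yaw":0},{"x":0,"y":0,"z":-0.02,"yaw":0},{"x":0,"y":0,"z":-0.02,"yaw":0}]' -1 20
```

```text
time_s: 6.4
tcp_pos: [0.4714, 0.002, 0.036]
eef_rot: [-178.5, -0.9, 1.3]
contact_force: [0.4, -0.2, -0.1]
gripper_width: 0.0877
time_s: 6.73
tcp_pos: [0.4726, 0.0024, 0.0389]
eef_rot: [-178.5, -1.1, 1.3]
contact_force: [0.6, 0.1, 0.7]
gripper_width: 0.0665
```

```bash
python3 -m inch '[{"x":-0.02,"y":0,"z":0.05,"yaw":0},{"x":-0.02,"y":0,"z":0.03,"yaw":0},{"x":0,"y":0,"z":0.03,"yaw":0}]'
python3 -m inch '[{"x":0,"y":0,"z":-0.6,"yaw":0},{"x":0,"y":0,"z":-0.9,"yaw":0},{"x":0.2,"y":-0.4,"z":-0.9,"yaw":0},{"x":0.3,"y":-0.9,"z":-0.9,"yaw":0},{"x":0.3,"y":-1,"z":-0.9,"yaw":0}]'
```

```text
time_s: 6.98
tcp_pos: [0.4738, 0.0033, 0.0394]
eef_rot: [-178.3, -1.4, 1.3]
contact_force: [-1.7, -0.4, 1.3]
gripper_width: 0.0598
time_s: 7.4
tcp_pos: [0.4837, 0.0549, 0.1447]
eef_rot: [-178.5, -0.6, 0.9]
contact_force: [0.9, -0.1, -2.4]
gripper_width: 0.0594
```

```bash
python3 -m inch '[{"x":0.3,"y":-1,"z":-0.1,"yaw":0},{"x":0.3,"y":-1,"z":-0.1,"yaw":0},{"x":0.3,"y":-1,"z":-0.05,"yaw":0},{"x":0.3,"y":-1,"z":-0.05,"yaw":0},{"x":0.3,"y":-1,"z":-0.05,"yaw":0}]'
python3 -m inch '[{"x":0.3,"y":-1,"z":0,"yaw":0},{"x":0.3,"y":-1,"z":0,"yaw":0},{"x":0.3,"y":-1,"z":0,"yaw":0},{"x":0.3,"y":-1,"z":0,"yaw":0},{"x":0.3,"y":-0.8,"z":0,"yaw":0}]'
```

```text
time_s: 7.82
tcp_pos: [0.5213, 0.1867, 0.1654]
eef_rot: [-178.2, -1.2, 0.8]
contact_force: [0.7, -0.2, -2.2]
gripper_width: 0.0597
time_s: 8.23
tcp_pos: [0.5563, 0.3142, 0.1698]
eef_rot: [-178.1, -1.1, 0.8]
contact_force: [0.6, 0.4, -2.2]
gripper_width: 0.0597
```

```bash
python3 -m inch '[{"x":0.35,"y":-0.8,"z":0.2,"yaw":0.1},{"x":0.35,"y":-0.6,"z":0.2,"yaw":0.1},{"x":0.1,"y":-0.3,"z":0.2,"yaw":0}]'
python3 - <<'E'
from h import *
from fit import fit
ci,p,d=cap("wrist");save("w1.png",p);W=cloud(ci,d);np.savez("/tmp/w1.npz",W=W,p=p)
fit(W,"green",.53,.355,.13,.12,.078,.09)
ci,p,d=cap("scene");W=cloud(ci,d);fit(W,"green",.53,.355,.13,.11,.08,.09)
E
```

```text
time_s: 8.48
tcp_pos: [0.5768, 0.3628, 0.1561]
eef_rot: [-178.1, -1.1, 0.1]
contact_force: [0.6, 0.6, -1.8]
gripper_width: 0.06
green 3926 rect [588.5 362. ] [158.9  78.4] 89.7 zmed 0.0841
green 701 rect [554.6 361.4] [150.3 158.4] 0.0 zmed 0.0845
```

View pics/w1.png

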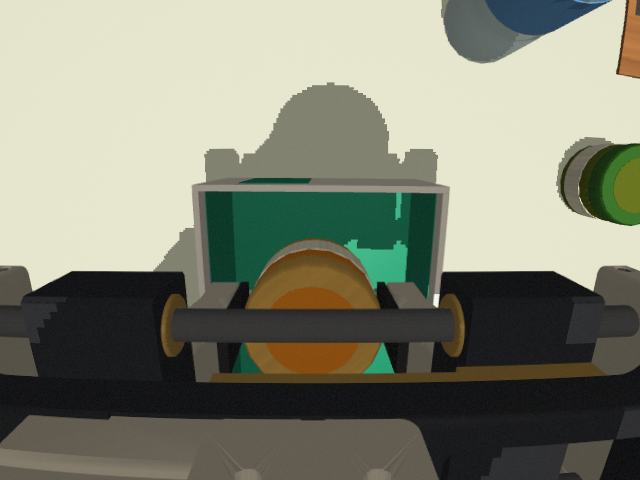

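```bash
python3 -m inch '[{"x":0,"y":0.05,"z":0.8,"yaw":0},{"x":0,"y":0.05,"z":0.9,"yaw":0},{"x":0,"y":0.05,"z":0.9,"yaw":0},{"x":0,"y":0.05,"z":0.9,"yaw":0}]'
python3 -m inch '[{"x":0,"y":0,"z":0,"yaw":0}]'
```

```text
time_s: 8.92
tcp_pos: [0.5783, 0.3595, 0.0704]
eef_rot: [-177.8, -1.3, 0.2]
contact_force: [0.3, -1.0, -2.0]
gripper_width: 0.0598
time_s: 9.0
tcp_pos: [0.5754, 0.3565, 0.0656]
eef_rot: [-178.1, -0.9, 0.1]
contact_force: [-1.3, -1.6, -3.5]
gripper_width: 0.0596
```

```bash
python3 -m inch '[{"x":0,"y":-0.15,"z":0.4,"yaw":0},{"x":0,"y":-0.05,"z":0.2,"yaw":0}]'
python3 -m inch '[{"x":0,"y":0,"z":0.05,"yaw":0}]'
```

```text
time_s: 9.17
tcp_pos: [0.5758, 0.361, 0.0517]
eef_rot: [-178.1, -0.9, 0.1]
contact_force: [-0.2, -0.3, -3.3]
gripper_width: 0.0598
time_s: 9.25
tcp_pos: [0.5759, 0.3612, 0.0506]
eef_rot: [-178.1, -1.0, 0.1]
contact_force: [-0.2, 1.0, -0.9]
gripper_width: 0.0599
```

```bash
python3 -m inch '[{"x":0,"y":0,"z":0.15,"yaw":0},{"x":0,"y":0,"z":0.08,"yaw":0}]'
python3 -m inch '[{"x":0,"y":0,"z":0.03,"yaw":0}]'
```

```text
time_s: 9.42
tcp_pos: [0.5767, 0.3622, 0.0463]
eef_rot: [-178.0, -1.1, 0.1]
contact_force: [-0.6, -0.3, -2.3]
gripper_width: 0.0596
time_s: 9.5
tcp_pos: [0.577, 0.3625, 0.0461]
eef_rot: [-178.0, -1.1, 0.1]
contact_force: [-0.0, 0.5, -1.8]
gripper_width: 0.0596
```

```bash
python3 -m inch '[{"x":-0.03,"y":0.05,"z":0.14,"yaw":0}]'
python3 -m inch '[{"x":0,"y":0.0,"z":0.08,"yaw":0}]'
```

```text
time_s: 9.58
tcp_pos: [0.577, 0.3621, 0.0436]
eef_rot: [-177.9, -1.2, 0.1]
contact_force: [-0.6, 0.6, 1.3]
gripper_width: 0.0598
time_s: 9.67
tcp_pos: [0.5773, 0.3624, 0.0434]
eef_rot: [-177.9, -1.3, 0.2]
contact_force: [-8.4, -2.3, 18.3]
gripper_width: 0.0594
```

```bash
python3 -m inch '[{"x":0,"y":0,"z":-0.05,"yaw":0},{"x":0,"y":0,"z":0,"yaw":0},{"x":0,"y":0,"z":-0.1,"yaw":0}]' 0.75
python3 -m inch '[{"x":0,"y":0,"z":-0.4,"yaw":0},{"x":0,"y":0,"z":-0.8,"yaw":0},{"x":0,"y":0,"z":-1,"yaw":0},{"x":0,"y":0,"z":-1,"yaw":0},{"x":0,"y":0.8,"z":-1,"yaw":0}]'
```

```text
time_s: 9.92
tcp_pos: [0.5779, 0.3629, 0.0492]
eef_rot: [-177.7, -1.4, 0.2]
contact_force: [-0.4, 1.2, 0.3]
gripper_width: 0.0736
time_s: 10.33
tcp_pos: [0.5738, 0.3388, 0.1539]
eef_rot: [-178.1, -1.1, 0.3]
contact_force: [1.2, -0.0, 0.3]
gripper_width: 0.0769
```

```bash
python3 -m inch '[{"x":0,"y":1,"z":0,"yaw":0},{"x":0,"y":1,"z":0,"yaw":0},{"x":0,"y":1,"z":0,"yaw":0},{"x":0,"y":1,"z":0,"yaw":0},{"x":0,"y":1,"z":0,"yaw":0}]' 1
python3 -m inch '[{"x":0.1,"y":1,"z":0,"yaw":0},{"x":0.1,"y":1,"z":0,"yaw":0},{"x":0.1,"y":1,"z":0,"yaw":0},{"x":0.1,"y":1,"z":0,"yaw":0},{"x":0.1,"y":1,"z":0,"yaw":0}]'
python3 -m inch '[{"x":0.2,"y":1,"z":0,"yaw":0},{"x":0.2,"y":1,"z":0,"yaw":0},{"x":0.2,"y":1,"z":0,"yaw":0},{"x":0.2,"y":1,"z":0,"yaw":0},{"x":0.2,"y":1,"z":0,"yaw":0}]'
```

```text
time_s: 10.75
tcp_pos: [0.5788, 0.2141, 0.1629]
eef_rot: [-177.4, -2.0, 0.6]
contact_force: [0.5, -0.6, 0.5]
gripper_width: 0.0876
time_s: 11.17
tcp_pos: [0.5935, 0.0836, 0.1636]
eef_rot: [-177.3, -2.4, 0.7]
contact_force: [0.3, -0.1, -0.4]
gripper_width: 0.0875
time_s: 11.58
tcp_pos: [0.6215, -0.0475, 0.1644]
eef_rot: [-177.2, -2.8, 0.8]
contact_force: [-0.2, -0.4, -0.7]
gripper_width: 0.088
```

```bash
python3 -m inch '[{"x":-0.1,"y":1,"z":0.3,"yaw":0},{"x":-0.1,"y":1,"z":0.5,"yaw":0},{"x":0,"y":0.8,"z":0.6,"yaw":0},{"x":0,"y":0.2,"z":0.6,"yaw":0},{"x":0,"y":0,"z":0.2,"yaw":0}]' 1
python3 - <<'E'
from h import *
from fit import fit
print(r.get_state()['tcp_pos'])
ci,p,d=cap("wrist");save("w2.png",p);W=cloud(ci,d)
fit(W,"jam",.622,-.127,.045,.045,.044,.06);fit(W,"crack",.62,-.01,.09,.05,.019,.03)
E
```

```text
time_s: 12.0
tcp_pos: [0.6237, -0.1289, 0.1108]
eef_rot: [-177.2, -3.4, 0.5]
contact_force: [-0.9, 0.7, -0.4]
gripper_width: 0.0877
[ 0.62371139 -0.12894727  0.11076256]
jam 6884 rect [ 628.  -126.8] [52.3 59.9] 1.1 zmed 0.0522
crack 10421 rect [639.2  -8.6] [ 59.7 103.2] 88.3 zmed 0.0241
```

```bash
python3 -m inch '[{"x":-0.06,"y":0.03,"z":0.9,"yaw":0},{"x":-0.06,"y":0.03,"z":0.9,"yaw":0},{"x":-0.06,"y":0.03,"z":0.75,"yaw":0}]'
python3 -m inch '[{"x":0,"y":0,"z":0.1,"yaw":0},{"x":0,"y":0,"z":0,"yaw":0}]'
```

```text
time_s: 12.3
tcp_pos: [0.6283, -0.1269, 0.0531]
eef_rot: [-177.3, -4.1, 0.7]
contact_force: [-0.7, -0.6, -0.4]
gripper_width: 0.0875
time_s: 12.47
tcp_pos: [0.6273, -0.1252, 0.049]
eef_rot: [-177.3, -3.9, 0.7]
contact_force: [0.2, -0.2, 0.5]
gripper_width: 0.0876
```

```bash
python3 -m inch '[{"x":-0.2,"y":0.1,"z":0.35,"yaw":0},{"x":-0.1,"y":0,"z":0.2,"yaw":0}]'
python3 -m inch '[{"x":0,"y":0,"z":0,"yaw":0},{"x":0,"y":0,"z":0,"yaw":0},{"x":0,"y":0,"z":0,"yaw":0},{"x":0,"y":0,"z":0,"yaw":0},{"x":0,"y":0,"z":0,"yaw":0}]' -1 20
python3 -m inch '[{"x":0,"y":0,"z":0,"yaw":0},{"x":0,"y":0,"z":0,"yaw":0}]'
```

```text
time_s: 12.63
tcp_pos: [0.623, -0.1262, 0.0375]
eef_rot: [-177.3, -4.1, 0.9]
contact_force: [-0.7, 0.2, -0.2]
gripper_width: 0.0876
time_s: 13.05
tcp_pos: [0.6237, -0.1259, 0.04]
eef_rot: [-177.3, -4.3, 0.9]
contact_force: [0.1, 0.1, -2.3]
gripper_width: 0.0599
time_s: 13.22
tcp_pos: [0.6235, -0.1259, 0.0401]
eef_rot: [-177.3, -4.3, 0.9]
contact_force: [-1.3, 0.1, -3.0]
gripper_width: 0.0598
```

```bash
python3 -m inch '[{"x":0,"y":0,"z":-0.6,"yaw":0},{"x":0,"y":0,"z":-1,"yaw":0},{"x":-0.2,"y":0,"z":-1,"yaw":0},{"x":-0.3,"y":-0.6,"z":-1,"yaw":0},{"x":-0.3,"y":-1,"z":-1,"yaw":0}]'
python3 -m inch '[{"x":-0.4,"y":-1,"z":-0.2,"yaw":0},{"x":-0.4,"y":-1,"z":0,"yaw":0},{"x":-0.4,"y":-1,"z":0,"yaw":0},{"x":-0.4,"y":-1,"z":0,"yaw":0},{"x":-0.4,"y":-1,"z":0,"yaw":0}]'
python3 -m inch '[{"x":-0.4,"y":-1,"z":0,"yaw":0},{"x":-0.4,"y":-1,"z":0,"yaw":0},{"x":-0.4,"y":-1,"z":0,"yaw":0},{"x":-0.3,"y":-1,"z":0,"yaw":0},{"x":-0.2,"y":-1,"z":0,"yaw":0}]'
```

```text
time_s: 13.63
tcp_pos: [0.5893, -0.0941, 0.1495]
eef_rot: [-177.3, -3.3, 0.6]
contact_force: [0.8, 1.3, -2.3]
gripper_width: 0.0603
time_s: 14.05
tcp_pos: [0.5376, 0.0334, 0.1644]
eef_rot: [-177.2, -3.9, 0.3]
contact_force: [-0.5, -0.2, -2.4]
gripper_width: 0.0601
time_s: 14.47
tcp_pos: [0.4887, 0.1628, 0.1675]
eef_rot: [-177.2, -3.8, 0.2]
contact_force: [0.3, 0.3, -2.8]
gripper_width: 0.0599
```

```bash
python3 -m inch '[{"x":-0.1,"y":-1,"z":0,"yaw":0},{"x":-0.1,"y":-1,"z":0,"yaw":0},{"x":-0.1,"y":-1,"z":0,"yaw":0},{"x":-0.1,"y":-1,"z":0,"yaw":0},{"x":-0.1,"y":-1,"z":0,"yaw":0}]'
python3 -m inch '[{"x":-0.1,"y":-1,"z":0.1,"yaw":0},{"x":-0.1,"y":-0.8,"z":0.3,"yaw":0},{"x":0,"y":-0.4,"z":0.3,"yaw":0},{"x":0,"y":0,"z":0.1,"yaw":0}]'
python3 - <<'E'
from h import *
from fit import fit
print(r.get_state()['joints'])
ci,p,d=cap("wrist");save("w3.png",p);W=cloud(ci,d)
fit(W,"green",.53,.355,.13,.12,.078,.09);fit(W,"honey",.576,.361,.045,.045,.05,.065)
E
```

```text
time_s: 14.88
tcp_pos: [0.471, 0.2929, 0.1729]
eef_rot: [-177.2, -3.7, 0.2]
contact_force: [1.0, -0.5, -2.7]
gripper_width: 0.0597
time_s: 15.22
tcp_pos: [0.4653, 0.356, 0.155]
eef_rot: [-177.1, -3.7, 0.4]
contact_force: [0.4, 0.1, -2.5]
gripper_width: 0.06
[ 57.52025057  13.43756911 -21.9509738    1.96726471 -50.14651333
  31.81732574]
green 8090 rect [533.4 362. ] [159.4 187.9] 89.8 zmed 0.0839
honey 6363 rect [572.9 363.3] [59.1 58.9] 86.8 zmed 0.0562
```

View pics/w3.png

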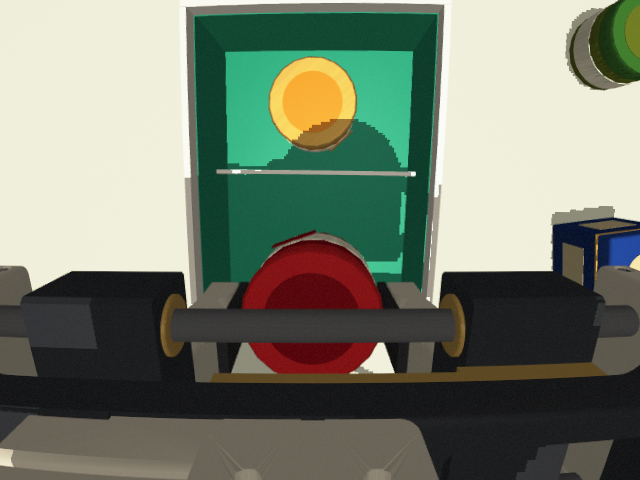

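```bash
python3 -m inch '[{"x":0.07,"y":0,"z":0.8,"yaw":0},{"x":0.07,"y":0,"z":0.9,"yaw":0},{"x":0.07,"y":0,"z":0.9,"yaw":0},{"x":0.05,"y":0,"z":0.8,"yaw":0},{"x":0,"y":0,"z":0.2,"yaw":0}]'
```

```text
time_s: 15.68
tcp_pos: [0.4788, 0.3565, 0.0646]
eef_rot: [-177.0, -3.8, 0.3]
contact_force: [-0.2, -0.5, -3.0]
gripper_width: 0.06
```

```bash
python3 -m inch '[{"x":0,"y":-0.2,"z":0.3,"yaw":0},{"x":0,"y":-0.1,"z":0.25,"yaw":0},{"x":0,"y":0,"z":0.1,"yaw":0}]'
python3 -m inch '[{"x":0,"y":0,"z":0.1,"yaw":0}]'
```

```text
time_s: 15.93
tcp_pos: [0.4803, 0.3632, 0.0481]
eef_rot: [-177.1, -3.7, 0.2]
contact_force: [-0.5, -0.1, -1.7]
gripper_width: 0.0598
time_s: 16.02
tcp_pos: [0.4807, 0.3636, 0.046]
eef_rot: [-177.0, -3.7, 0.2]
contact_force: [0.2, 0.3, -2.8]
gripper_width: 0.0597
```

```bash
python3 -m inch '[{"x":-0.03,"y":0.04,"z":0.12,"yaw":0}]'
python3 -m inch '[{"x":0,"y":0.0,"z":0.07,"yaw":0}]'
python3 -m inch '[{"x":0,"y":0,"z":-0.02,"yaw":0},{"x":0,"y":0,"z":0,"yaw":0},{"x":0,"y":0,"z":-0.1,"yaw":0}]' 0.75
python3 -m inch '[{"x":0,"y":0,"z":-0.4,"yaw":0},{"x":0,"y":0,"z":-0.8,"yaw":0},{"x":0,"y":0,"z":-1,"yaw":0},{"x":0,"y":0,"z":-1,"yaw":0},{"x":0,"y":0,"z":-1,"yaw":0}]'
```

```text
time_s: 16.1
tcp_pos: [0.4806, 0.3636, 0.0437]
eef_rot: [-177.0, -3.8, 0.2]
contact_force: [-12.6, 1.9, 26.0]
gripper_width: 0.0598
time_s: 16.18
tcp_pos: [0.4807, 0.3638, 0.0437]
eef_rot: [-177.0, -3.9, 0.3]
contact_force: [-10.7, -5.6, 22.3]
gripper_width: 0.0601
time_s: 16.43
tcp_pos: [0.4812, 0.365, 0.0496]
eef_rot: [-176.7, -4.0, 0.3]
contact_force: [0.6, 0.8, 0.1]
gripper_width: 0.074
time_s: 16.85
tcp_pos: [0.4723, 0.3569, 0.1565]
eef_rot: [-177.1, -3.8, 0.3]
contact_force: [-0.4, 1.3, -0.2]
gripper_width: 0.0768
```

```bash
python3 -m inch '[{"x":0.3,"y":1,"z":0,"yaw":0},{"x":0.35,"y":1,"z":0,"yaw":0},{"x":0.35,"y":1,"z":0,"yaw":0},{"x":0.35,"y":1,"z":0,"yaw":0},{"x":0.35,"y":1,"z":0,"yaw":0}]' 1
python3 -m inch '[{"x":0.4,"y":1,"z":0,"yaw":0},{"x":0.4,"y":1,"z":0,"yaw":0},{"x":0.4,"y":1,"z":0,"yaw":0},{"x":0.4,"y":1,"z":0,"yaw":0},{"x":0.4,"y":1,"z":0,"yaw":0}]'
python3 -m inch '[{"x":0.4,"y":1,"z":0,"yaw":0},{"x":0.4,"y":1,"z":0,"yaw":0},{"x":0.4,"y":1,"z":0,"yaw":0},{"x":0.4,"y":0.6,"z":0,"yaw":0},{"x":0.1,"y":0.2,"z":0,"yaw":0}]'
python3 - <<'E'
from h import *
from fit import fit
ci,p,d=cap("wrist");save("w4.png",p);W=cloud(ci,d);fit(W,"crack",.62,-.01,.09,.05,.019,.03)
s=r.get_state();print(s["tcp_pos"],s["eef_rot"])
E
```

```text
time_s: 17.27
tcp_pos: [0.5201, 0.2366, 0.1672]
eef_rot: [-176.2, -4.7, 0.8]
contact_force: [0.5, 0.4, 0.3]
gripper_width: 0.0877
time_s: 17.68
tcp_pos: [0.5747, 0.1069, 0.1697]
eef_rot: [-175.9, -5.1, 0.9]
contact_force: [0.8, 0.9, -0.2]
gripper_width: 0.0882
time_s: 18.1
tcp_pos: [0.6225, 0.0046, 0.1728]
eef_rot: [-175.8, -5.5, 0.8]
contact_force: [-0.1, 0.0, 0.5]
gripper_width: 0.0876
crack 9476 rect [630.7  -8.7] [ 58.6 119.6] 88.3 zmed 0.0243
[0.62235286 0.00449881 0.17281847] [-175.81949919   -5.52215724    0.80226548]
```

View pics/w4.png

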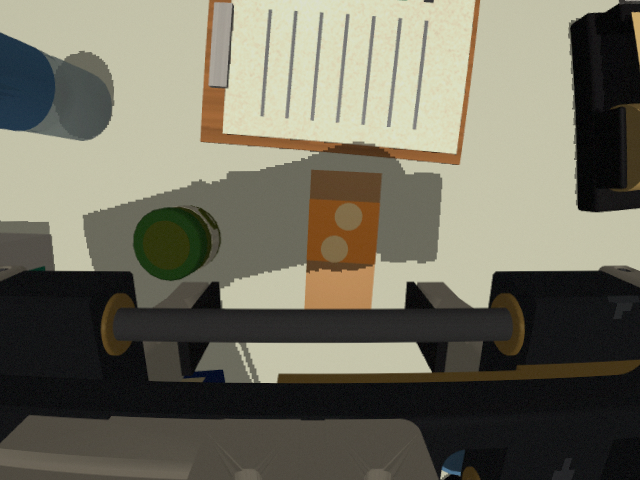

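The target is confirmed: brown carton with an orange band and two pale discs at (343,235). Tool tilt has grown to about 7°, so I'll test its drift at rest, here and higher up, before grasping.

```bash
python3 -m inch '[{"x":0,"y":0,"z":0,"yaw":0},{"x":0,"y":0,"z":0,"yaw":0},{"x":0,"y":0,"z":0,"yaw":0},{"x":0,"y":0,"z":0,"yaw":0},{"x":0,"y":0,"z":0,"yaw":0}]'
python3 -m inch '[{"x":0,"y":0,"z":-0.8,"yaw":0},{"x":0,"y":0,"z":-0.8,"yaw":0},{"x":0,"y":0,"z":-0.8,"yaw":0},{"x":0,"y":0,"z":-0.8,"yaw":0},{"x":0,"y":0,"z":-0.8,"yaw":0}]'
python3 -m inch '[{"x":0,"y":0,"z":0,"yaw":0},{"x":0,"y":0,"z":0,"yaw":0},{"x":0,"y":0,"z":0,"yaw":0},{"x":0,"y":0,"z":0,"yaw":0},{"x":0,"y":0,"z":0,"yaw":0}]'
python3 -c "
from h import *
print(r.get_state()['joints'])"
```

```text
time_s: 18.57
tcp_pos: [0.6213, 0.0064, 0.1748]
eef_rot: [-175.8, -5.6, 0.8]
contact_force: [-0.4, -0.1, 0.4]
gripper_width: 0.0876
time_s: 18.98
tcp_pos: [0.6076, 0.0019, 0.272]
eef_rot: [-175.8, -5.0, 1.1]
contact_force: [0.7, 0.4, -0.5]
gripper_width: 0.0875
time_s: 19.4
tcp_pos: [0.6083, 0.0042, 0.2771]
eef_rot: [-175.8, -5.4, 1.3]
contact_force: [-0.0, 0.2, -0.8]
gripper_width: 0.0876
[ 17.10040519   9.88432541  -7.81271242  -2.84821494 -65.96939299
  75.43953631]
```

```bash
python3 -m inch '[{"x":1,"y":0,"z":0.1,"yaw":0},{"x":1,"y":0,"z":0.1,"yaw":0},{"x":1,"y":0,"z":0.1,"yaw":0},{"x":1,"y":0,"z":0.1,"yaw":0},{"x":1,"y":0,"z":0.1,"yaw":0}]'
python3 -m inch '[{"x":1,"y":0,"z":0.1,"yaw":0},{"x":1,"y":0,"z":0.1,"yaw":0},{"x":1,"y":0,"z":0.1,"yaw":0},{"x":1,"y":0,"z":0.1,"yaw":0},{"x":0.5,"y":0,"z":0.1,"yaw":0}]'
python3 -m inch '[{"x":0,"y":0,"z":0,"yaw":0},{"x":0,"y":0,"z":0,"yaw":0},{"x":0,"y":0,"z":0,"yaw":0},{"x":0,"y":0,"z":0,"yaw":0},{"x":0,"y":0,"z":0,"yaw":0}]'
python3 -c "
from h import *
print(r.get_state()['joints'])"
```

```text
time_s: 19.82
tcp_pos: [0.7332, 0.0086, 0.2743]
eef_rot: [-175.7, -5.2, 1.4]
contact_force: [0.5, 0.5, 1.3]
gripper_width: 0.0877
time_s: 20.23
tcp_pos: [0.852, 0.0125, 0.2628]
eef_rot: [-175.8, -4.6, 1.4]
contact_force: [-0.1, -0.1, -0.4]
gripper_width: 0.0874
time_s: 20.65
tcp_pos: [0.8517, 0.0128, 0.2534]
eef_rot: [-175.9, -4.0, 1.4]
contact_force: [-0.9, 0.2, 0.9]
gripper_width: 0.0878
[ 12.41127319  35.15656122  27.60241732  -3.34108608 -77.77311726
  79.71405146]
```

```bash
python3 -m inch '[{"x":0,"y":-1,"z":-0.3,"yaw":0},{"x":0,"y":-1,"z":-0.2,"yaw":0},{"x":0,"y":-1,"z":-0.2,"yaw":0},{"x":0,"y":-1,"z":-0.2,"yaw":0},{"x":0,"y":-1,"z":-0.2,"yaw":0}]'
python3 -m inch '[{"x":-0.2,"y":-1,"z":-0.2,"yaw":0},{"x":-0.2,"y":-1,"z":-0.2,"yaw":0},{"x":-0.2,"y":-1,"z":-0.2,"yaw":0},{"x":-0.2,"y":-1,"z":-0.2,"yaw":0},{"x":-0.2,"y":-1,"z":-0.1,"yaw":0}]'
python3 -m inch '[{"x":-0.2,"y":-1,"z":-0.1,"yaw":0},{"x":0,"y":-1,"z":-0.1,"yaw":0},{"x":0,"y":-1,"z":-0.1,"yaw":0},{"x":0,"y":-1,"z":-0.1,"yaw":0},{"x":0,"y":-1,"z":-0.1,"yaw":0}]'
python3 -m inch '[{"x":0,"y":0,"z":-0.08,"yaw":0},{"x":0,"y":0,"z":-0.08,"yaw":0},{"x":0,"y":0,"z":-0.08,"yaw":0},{"x":0,"y":0,"z":-0.08,"yaw":0},{"x":0,"y":0,"z":-0.08,"yaw":0}]'
python3 -m inch '[{"x":0,"y":0,"z":-0.08,"yaw":0},{"x":0,"y":0,"z":-0.08,"yaw":0},{"x":0,"y":0,"z":-0.08,"yaw":0},{"x":0,"y":0,"z":-0.08,"yaw":0},{"x":0,"y":0,"z":-0.08,"yaw":0}]'
python3 -c "
from h import *
print(r.get_state()['joints'])"
```

```text
time_s: 21.07
tcp_pos: [0.843, 0.1319, 0.2937]
eef_rot: [-175.9, -4.0, 0.9]
contact_force: [0.5, -0.2, -0.1]
gripper_width: 0.0876
time_s: 21.48
tcp_pos: [0.81, 0.2595, 0.3319]
eef_rot: [-175.7, -4.4, 0.9]
contact_force: [0.9, 0.1, 0.4]
gripper_width: 0.0877
time_s: 21.9
tcp_pos: [0.7958, 0.3885, 0.3644]
eef_rot: [-175.4, -4.9, 1.0]
contact_force: [0.6, -0.0, 0.5]
gripper_width: 0.0878
time_s: 22.32
tcp_pos: [0.7914, 0.3926, 0.3784]
eef_rot: [-175.3, -5.0, 1.3]
contact_force: [-0.6, 0.5, -1.3]
gripper_width: 0.0876
time_s: 22.73
tcp_pos: [0.7914, 0.3875, 0.3909]
eef_rot: [-175.2, -5.1, 1.1]
contact_force: [0.5, 0.3, -0.3]
gripper_width: 0.0877
[ 38.35092847  36.649484    46.1072444   -0.72654289 -92.52921762
  52.88671618]
```

```bash
python3 -m inch '[{"x":0,"y":0,"z":0.8,"yaw":0},{"x":0,"y":0,"z":0.8,"yaw":0},{"x":0,"y":0,"z":0.8,"yaw":0},{"x":0,"y":0,"z":0.8,"yaw":0},{"x":0,"y":0,"z":0.8,"yaw":0}]'
python3 -m inch '[{"x":0,"y":0,"z":0,"yaw":0},{"x":0,"y":0,"z":0,"yaw":0},{"x":0,"y":0,"z":0,"yaw":0},{"x":0,"y":0,"z":0,"yaw":0},{"x":0,"y":0,"z":0,"yaw":0}]'
python3 -m inch '[{"x":0,"y":0,"z":0,"yaw":0},{"x":0,"y":0,"z":0,"yaw":0},{"x":0,"y":0,"z":0,"yaw":0},{"x":0,"y":0,"z":0,"yaw":0},{"x":0,"y":0,"z":0,"yaw":0}]'
python3 -c "
from h import *
s=r.get_state();print(s['joints'],s['joint_torque'])"
```

```text
time_s: 23.15
tcp_pos: [0.8032, 0.3956, 0.2982]
eef_rot: [-174.9, -5.8, 1.0]
contact_force: [-0.3, -1.3, 0.1]
gripper_width: 0.0877
time_s: 23.57
tcp_pos: [0.8026, 0.395, 0.2951]
eef_rot: [-175.1, -5.5, 1.0]
contact_force: [0.2, 0.3, 0.4]
gripper_width: 0.0877
time_s: 23.98
tcp_pos: [0.8035, 0.3953, 0.3004]
eef_rot: [-174.9, -5.8, 1.0]
contact_force: [0.4, -0.5, -0.9]
gripper_width: 0.0875
[ 38.32621124  37.08863585  35.51573132  -0.57418257 -80.71244881
  52.94616827] [ 1.18858508e-03 -8.13207650e+01  3.16984391e+01  7.34063029e+00
  5.30236233e-01  3.25126493e-03]
```

Drift at rest changes sign over time, so it wanders and can't be trimmed reliably. Tilt doesn't matter much as long as it stays steady between grasp and release, so I carry on.

```bash
python3 -m inch '[{"x":-0.7,"y":1,"z":0,"yaw":0},{"x":-0.7,"y":1,"z":0,"yaw":0},{"x":-0.7,"y":1,"z":0,"yaw":0},{"x":-0.7,"y":1,"z":0,"yaw":0},{"x":-0.7,"y":1,"z":0,"yaw":0}]'
python3 -m inch '[{"x":-0.6,"y":1,"z":0,"yaw":0},{"x":-0.6,"y":1,"z":0,"yaw":0},{"x":-0.6,"y":1,"z":0.3,"yaw":0},{"x":-0.6,"y":1,"z":0.3,"yaw":0},{"x":-0.6,"y":1,"z":0.3,"yaw":0}]'
python3 -m inch '[{"x":-0.3,"y":1,"z":0.5,"yaw":0},{"x":-0.3,"y":1,"z":0.5,"yaw":0},{"x":-0.3,"y":1,"z":0.5,"yaw":0},{"x":0,"y":1,"z":0.5,"yaw":0},{"x":0,"y":1,"z":0.5,"yaw":0}]'
```

```text
time_s: 24.4
tcp_pos: [0.7179, 0.2702, 0.2739]
eef_rot: [-175.0, -5.6, 1.2]
contact_force: [0.1, 0.3, 0.8]
gripper_width: 0.0876
time_s: 24.82
tcp_pos: [0.6449, 0.1403, 0.2356]
eef_rot: [-174.9, -6.0, 1.3]
contact_force: [1.3, -0.2, 0.9]
gripper_width: 0.0874
time_s: 25.23
tcp_pos: [0.6294, 0.0159, 0.1623]
eef_rot: [-174.7, -6.4, 1.4]
contact_force: [-0.3, -0.5, 0.0]
gripper_width: 0.0877
```

```bash
python3 -m inch '[{"x":-0.4,"y":0.8,"z":0.3,"yaw":0.4},{"x":-0.4,"y":0.6,"z":0.6,"yaw":0.4},{"x":0,"y":0.2,"z":0.7,"yaw":0},{"x":0,"y":0,"z":0.7,"yaw":0},{"x":0,"y":0,"z":0.2,"yaw":0}]'
python3 - <<'E'
from h import *
from fit import fit
ci,p,d=cap("wrist");W=cloud(ci,d);fit(W,"crack",.62,-.01,.09,.05,.019,.03)
s=r.get_state();print(s["tcp_pos"],s["eef_rot"])
E
```

```text
time_s: 25.65
tcp_pos: [0.6154, -0.0257, 0.092]
eef_rot: [-174.3, -6.2, -2.3]
contact_force: [0.3, -0.2, -1.4]
gripper_width: 0.088
crack 15464 rect [625.3  -8.1] [ 58.8 130.7] 88.2 zmed 0.0243
[ 0.61556774 -0.02554307  0.09214221] [-174.34267723   -6.18390962   -2.3030556 ]
```

```bash
python3 -m inch '[{"x":0.02,"y":-0.2,"z":0.7,"yaw":0},{"x":0.02,"y":-0.2,"z":0.7,"yaw":0},{"x":0,"y":-0.05,"z":0.6,"yaw":0},{"x":0,"y":0,"z":0.15,"yaw":0}]'
python3 -m inch '[{"x":0,"y":0,"z":0,"yaw":0}]'
```

```text
time_s: 26.03
tcp_pos: [0.6269, -0.0079, 0.044]
eef_rot: [-174.3, -6.6, -2.2]
contact_force: [-0.4, 0.4, -0.7]
gripper_width: 0.0873
time_s: 26.12
tcp_pos: [0.6271, -0.0074, 0.044]
eef_rot: [-174.3, -6.6, -2.1]
contact_force: [0.5, 0.4, -1.0]
gripper_width: 0.0874
```

```bash
python3 -m inch '[{"x":-0.1,"y":0.1,"z":0.5,"yaw":0},{"x":-0.05,"y":0.05,"z":0.4,"yaw":0},{"x":0,"y":0,"z":0.15,"yaw":0}]'
python3 -m inch '[{"x":0,"y":0,"z":0,"yaw":0}]'
```

```text
time_s: 26.37
tcp_pos: [0.6294, -0.0075, 0.0211]
eef_rot: [-174.3, -7.0, -2.0]
contact_force: [-0.2, 0.0, 0.1]
gripper_width: 0.0875
time_s: 26.45
tcp_pos: [0.6295, -0.0075, 0.0212]
eef_rot: [-174.3, -7.0, -2.0]
contact_force: [-1.0, -0.9, 1.0]
gripper_width: 0.0879
```

```bash
python3 -m inch '[{"x":-0.05,"y":0,"z":0.02,"yaw":0},{"x":-0.05,"y":0,"z":0,"yaw":0},{"x":0,"y":0,"z":0,"yaw":0},{"x":0,"y":0,"z":0,"yaw":0},{"x":0,"y":0,"z":0,"yaw":0}]' -1 15
python3 -m inch '[{"x":0,"y":0,"z":0,"yaw":0},{"x":0,"y":0,"z":0,"yaw":0}]'
```

```text
time_s: 26.87
tcp_pos: [0.6282, -0.0073, 0.0232]
eef_rot: [-174.2, -7.1, -2.0]
contact_force: [-0.3, -0.5, 0.3]
gripper_width: 0.0598
time_s: 27.03
tcp_pos: [0.6281, -0.0073, 0.0234]
eef_rot: [-174.2, -7.1, -2.0]
contact_force: [0.4, 0.9, -1.2]
gripper_width: 0.0587
```

```bash
python3 -m inch '[{"x":0,"y":0,"z":-0.4,"yaw":0},{"x":0,"y":0,"z":-0.8,"yaw":0},{"x":-0.1,"y":-0.2,"z":-1,"yaw":0},{"x":-0.2,"y":-0.6,"z":-1,"yaw":0},{"x":-0.2,"y":-1,"z":-1,"yaw":0}]'
python3 -m inch '[{"x":-0.2,"y":-1,"z":-0.7,"yaw":0},{"x":-0.2,"y":-1,"z":-0.4,"yaw":0},{"x":-0.2,"y":-1,"z":0,"yaw":0},{"x":-0.2,"y":-1,"z":0,"yaw":0},{"x":-0.2,"y":-1,"z":0,"yaw":0}]'
python3 -m inch '[{"x":-0.3,"y":-1,"z":0,"yaw":-0.1},{"x":-0.3,"y":-1,"z":0,"yaw":-0.1},{"x":-0.3,"y":-1,"z":0,"yaw":-0.1},{"x":-0.3,"y":-1,"z":0,"yaw":-0.1},{"x":-0.3,"y":-1,"z":0,"yaw":-0.1}]'
```

```text
time_s: 27.45
tcp_pos: [0.5987, 0.0243, 0.1278]
eef_rot: [-174.5, -6.3, -2.3]
contact_force: [1.8, 1.0, -0.9]
gripper_width: 0.0585
time_s: 27.87
tcp_pos: [0.5746, 0.1505, 0.1783]
eef_rot: [-174.2, -7.0, -2.5]
contact_force: [0.3, 0.1, -2.9]
gripper_width: 0.0585
time_s: 28.28
tcp_pos: [0.5368, 0.281, 0.1916]
eef_rot: [-174.3, -7.4, -0.5]
contact_force: [-0.1, 0.7, -1.9]
gripper_width: 0.0582
```

```bash
python3 -m inch '[{"x":-0.3,"y":-1,"z":0,"yaw":0},{"x":-0.3,"y":-0.9,"z":0.2,"yaw":0},{"x":-0.2,"y":-0.6,"z":0.5,"yaw":0},{"x":0,"y":-0.2,"z":0.6,"yaw":0},{"x":0,"y":0,"z":0.2,"yaw":0}]'
python3 - <<'E'
from h import *
from fit import fit
s=r.get_state();print(s["tcp_pos"],s["eef_rot"])
for n in("wrist","side"):
    ci,p,d=cap(n);W=cloud(ci,d)
    if n=="side": p=cv2.resize(p[90:250,130:330],None,fx=3.5,fy=3.5,interpolation=cv2.INTER_CUBIC)
    save(n+"5.png",p)
    if n=="wrist": fit(W,"green",.53,.355,.13,.12,.078,.088)
E
```

```text
time_s: 28.7
tcp_pos: [0.5189, 0.3605, 0.1645]
eef_rot: [-174.0, -7.8, -0.3]
contact_force: [0.9, -0.4, -0.8]
gripper_width: 0.0586
[0.51891708 0.3604841  0.1645252 ] [-173.96721595   -7.77037672   -0.25069052]
green 4989 rect [565.1 361.9] [158.7 125.3] 89.8 zmed 0.084
```

View pics/wrist5.png

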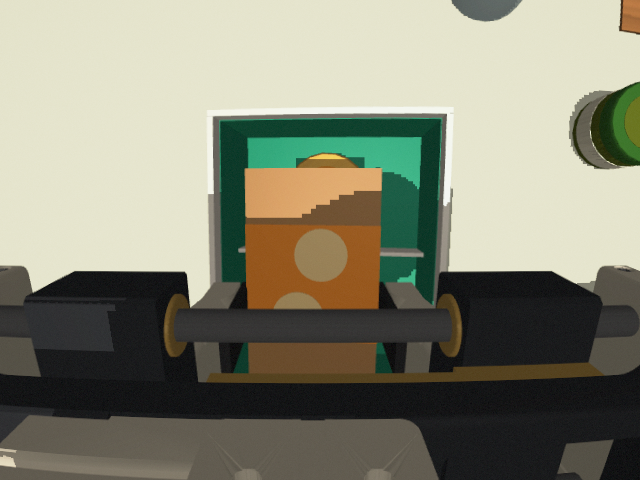

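View pics/side5.png

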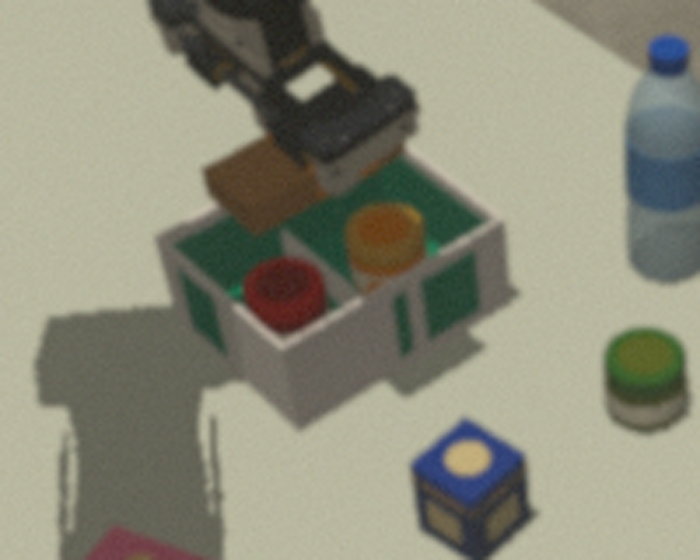

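```bash
python3 -m inch '[{"x":0,"y":0.1,"z":0.7,"yaw":0},{"x":0,"y":0.1,"z":0.8,"yaw":0},{"x":0,"y":0.1,"z":0.6,"yaw":0},{"x":0,"y":0,"z":0.2,"yaw":0}]'
python3 - <<'E'
from h import *
s=r.get_state();print(s["tcp_pos"],s["eef_rot"])
ci,p,d=cap("wrist");W=cloud(ci,d)
m=np.zeros(d.shape,bool);hsv=cv2.cvtColor(p,cv2.COLOR_RGB2HSV)
w=W.reshape(-1,3);k=(abs(w[:,0]-.56)<.08)&(abs(w[:,1]-.362)<.045)&(w[:,2]>.09)&(w[:,2]<.16);w=w[k]
q=cv2.minAreaRect((w[:,:2]*1000).astype(np.float32));print(len(w),q,np.median(w,0))
A=np.c_[w[:,:2]-w[:,:2].mean(0),np.ones(len(w))];print(np.linalg.lstsq(A,w[:,2],rcond=None)[0])
E
```

```text
time_s: 29.13
tcp_pos: [0.5298, 0.3562, 0.1123]
eef_rot: [-173.7, -8.1, -0.4]
contact_force: [-0.2, -1.1, -1.7]
gripper_width: 0.0584
[0.52978254 0.35623253 0.11225983] [-173.71950965   -8.06073031   -0.44532387]
26316 ((546.7247924804688, 359.6856689453125), (93.16840362548828, 84.74260711669922), 2.8278303146362305) [0.55080976 0.35715516 0.11391685]
[-0.08916144  0.00747277  0.11663069]
```

Run:
```python
from h import *
ci,p,d=cap("wrist");W=cloud(ci,d)
w=W.reshape(-1,3);k=(w[:,0]>.545)&(w[:,0]<.63)&(abs(w[:,1]-.357)<.035)&(w[:,2]>.095)&(w[:,2]<.13);w=w[k]
for _ in range(4):
    A=np.c_[w[:,0]-.53,w[:,1]-.356,np.ones(len(w))];c=np.linalg.lstsq(A,w[:,2],rcond=None)[0];w=w[abs(A@c-w[:,2])<.0025]
print(len(w),c,w.min(0),w.max(0))
q=cv2.minAreaRect((w[:,:2]*1000).astype(np.float32));print(q)
```

```text
14946 [0.00647927 0.00695399 0.11369638] [0.54500271 0.32826713 0.1114198 ] [0.59221486 0.38701497 0.11633712]
((568.5859375, 357.6275634765625), (58.74366760253906, 47.203094482421875), 89.92850494384766)
```

```bash
python3 -m inch '[{"x":-0.1,"y":-0.05,"z":0.5,"yaw":0},{"x":-0.07,"y":-0.05,"z":0.4,"yaw":0},{"x":0,"y":0,"z":0.15,"yaw":0}]'
python3 -m inch '[{"x":0,"y":0,"z":0.05,"yaw":0}]'
```

```text
time_s: 29.48
tcp_pos: [0.532, 0.3633, 0.0918]
eef_rot: [-173.4, -8.4, -0.5]
contact_force: [0.3, -0.2, -1.8]
gripper_width: 0.0589
time_s: 29.57
tcp_pos: [0.5323, 0.3635, 0.0907]
eef_rot: [-173.4, -8.4, -0.5]
contact_force: [-0.2, -0.1, -1.1]
gripper_width: 0.0583
```

```bash
python3 -m inch '[{"x":-0.1,"y":0.1,"z":0.3,"yaw":0},{"x":-0.05,"y":0.1,"z":0.12,"yaw":0}]'
python3 -m inch '[{"x":0,"y":0.02,"z":0.1,"yaw":0}]'
```

```text
time_s: 29.73
tcp_pos: [0.531, 0.3606, 0.0804]
eef_rot: [-173.3, -8.5, -0.5]
contact_force: [0.0, -0.4, -0.4]
gripper_width: 0.0586
time_s: 29.82
tcp_pos: [0.5316, 0.3606, 0.0786]
eef_rot: [-173.2, -8.6, -0.5]
contact_force: [-9.8, -0.4, 18.7]
gripper_width: 0.0588
```

```bash
python3 -m inch '[{"x":0,"y":0,"z":0,"yaw":0},{"x":0,"y":0,"z":0,"yaw":0},{"x":0,"y":0,"z":0,"yaw":0}]' 0.75
python3 -m inch '[{"x":0,"y":0,"z":-0.2,"yaw":0},{"x":0,"y":0,"z":-0.5,"yaw":0},{"x":0,"y":0,"z":-0.9,"yaw":0},{"x":0,"y":0,"z":-1,"yaw":0},{"x":0,"y":0,"z":-1,"yaw":0}]'
python3 - <<'E'
from h import *
from fit import fit
s=r.get_state();print(s["tcp_pos"],s["eef_rot"])
ci,p,d=cap("side");W=cloud(ci,d);p=cv2.resize(p[90:250,130:330],None,fx=3.5,fy=3.5,interpolation=cv2.INTER_CUBIC);save("side6.png",p)
fit(W,"crackers side",.53,.362,.075,.045,.072,.09);fit(W,"honey",.576,.362,.04,.04,.05,.065);fit(W,"jam",.48,.362,.04,.04,.05,.065)
ci,p,d=cap("scene");W=cloud(ci,d);fit(W,"crackers scene",.53,.362,.075,.045,.072,.09)
E
```

```text
time_s: 30.07
tcp_pos: [0.5321, 0.361, 0.0797]
eef_rot: [-173.2, -8.7, -0.5]
contact_force: [-0.3, -0.2, 0.7]
gripper_width: 0.0727
time_s: 30.48
tcp_pos: [0.5162, 0.3474, 0.1654]
eef_rot: [-173.7, -8.2, -0.4]
contact_force: [0.3, 1.5, -0.2]
gripper_width: 0.0765
[0.51616022 0.34736163 0.16541311] [-173.68281432   -8.24100559   -0.43734946]
crackers side 800 rect [527.6 358.8] [ 61.9 132.7] 89.4 zmed 0.08
honey 61 rect [563.6 332.8] [ 6.6 54.4] 87.9 zmed 0.0599
jam 134 rect [476.4 345.3] [39.  78.2] 46.2 zmed 0.0572
crackers scene 2204 rect [530.2 361.8] [ 59.9 134.2] 89.8 zmed 0.0807
```

View pics/side6.png

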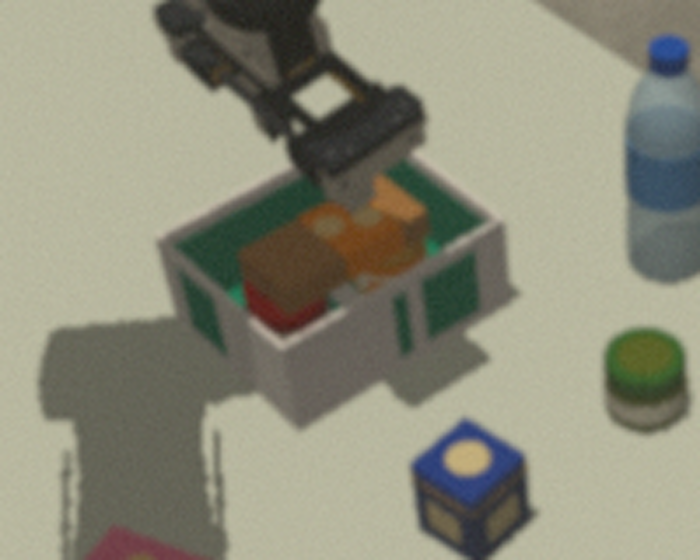

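The crackers lie flat across both lids at about (529, 360) mm with the top at 80 mm. Tool tilt is about 10° now. I'll try trimming it low and far out along this heading, which is free space, before going for the tin.

```bash
python3 -m inch '[{"x":1,"y":-0.75,"z":-0.3,"yaw":0},{"x":1,"y":-0.75,"z":-0.2,"yaw":0},{"x":1,"y":-0.75,"z":-0.2,"yaw":0},{"x":1,"y":-0.75,"z":-0.2,"yaw":0},{"x":1,"y":-0.75,"z":-0.2,"yaw":0}]' 1
python3 -m inch '[{"x":1,"y":-0.75,"z":0,"yaw":0},{"x":1,"y":-0.75,"z":0,"yaw":0},{"x":1,"y":-0.75,"z":0.1,"yaw":0},{"x":1,"y":-0.75,"z":0.1,"yaw":0},{"x":1,"y":-0.75,"z":0.1,"yaw":0}]'
python3 -m inch '[{"x":0,"y":0,"z":0,"yaw":0},{"x":0,"y":0,"z":0,"yaw":0},{"x":0,"y":0,"z":0,"yaw":0},{"x":0,"y":0,"z":0,"yaw":0},{"x":0,"y":0,"z":0,"yaw":0}]'
python3 -c "
from h import *
s=r.get_state();print(s['joints'])"
```

```text
time_s: 31.0
tcp_pos: [0.6343, 0.4355, 0.2287]
eef_rot: [-173.4, -8.4, -0.4]
contact_force: [0.9, 0.6, -0.4]
gripper_width: 0.0873
time_s: 31.42
tcp_pos: [0.7641, 0.5322, 0.2548]
eef_rot: [-173.2, -8.5, -0.4]
contact_force: [1.4, 1.6, 0.0]
gripper_width: 0.0873
time_s: 31.83
tcp_pos: [0.7673, 0.5339, 0.2448]
eef_rot: [-173.6, -8.2, -0.4]
contact_force: [-0.6, -0.4, 0.3]
gripper_width: 0.0877
[ 47.33341535  40.01652613  32.63786025   1.7456049  -72.38902202
  42.3065572 ]
```

```bash
python3 -m inch '[{"x":0,"y":0,"z":0,"yaw":0},{"x":0,"y":0,"z":0,"yaw":0},{"x":0,"y":0,"z":0,"yaw":0},{"x":0,"y":0,"z":0,"yaw":0},{"x":0,"y":0,"z":0,"yaw":0}]'
python3 -m inch '[{"x":0,"y":0,"z":0,"yaw":0},{"x":0,"y":0,"z":0,"yaw":0},{"x":0,"y":0,"z":0,"yaw":0},{"x":0,"y":0,"z":0,"yaw":0},{"x":0,"y":0,"z":0,"yaw":0}]'
python3 -m inch '[{"x":0,"y":0,"z":0,"yaw":0},{"x":0,"y":0,"z":0,"yaw":0},{"x":0,"y":0,"z":0,"yaw":0},{"x":0,"y":0,"z":0,"yaw":0},{"x":0,"y":0,"z":0,"yaw":0}]'
python3 -m inch '[{"x":0,"y":0,"z":0,"yaw":0},{"x":0,"y":0,"z":0,"yaw":0},{"x":0,"y":0,"z":0,"yaw":0},{"x":0,"y":0,"z":0,"yaw":0},{"x":0,"y":0,"z":0,"yaw":0}]'
```

```text
time_s: 32.25
tcp_pos: [0.7655, 0.533, 0.2498]
eef_rot: [-173.4, -8.3, -0.4]
contact_force: [-0.4, -0.8, -0.2]
gripper_width: 0.088
time_s: 32.67
tcp_pos: [0.7655, 0.533, 0.2512]
eef_rot: [-173.3, -8.4, -0.4]
contact_force: [-0.8, 1.0, -0.2]
gripper_width: 0.0876
time_s: 33.08
tcp_pos: [0.7655, 0.533, 0.2505]
eef_rot: [-173.4, -8.3, -0.4]
contact_force: [-0.3, 0.6, -0.2]
gripper_width: 0.0879
time_s: 33.5
tcp_pos: [0.7655, 0.533, 0.2503]
eef_rot: [-173.4, -8.3, -0.4]
contact_force: [-0.3, 0.4, 0.2]
gripper_width: 0.0878
```

Drift at rest is zero here, so motion causes it. The earlier push against the outer limit turned pitch by about +0.5° per row, which is the direction needed now. I'll use it gently.

```bash
python3 -m inch '[{"x":0.8,"y":-0.6,"z":0,"yaw":0},{"x":0.8,"y":-0.6,"z":0,"yaw":0}]'
python3 -c "
from h import *
s=r.get_state();print(s['joints'])"
python3 -m inch '[{"x":0.3,"y":-0.25,"z":0,"yaw":0},{"x":0.2,"y":-0.15,"z":0,"yaw":0}]'
python3 -c "
from h import *
s=r.get_state();print(s['joints'])"
```

```text
time_s: 33.67
tcp_pos: [0.8016, 0.5601, 0.2602]
eef_rot: [-173.5, -8.1, -0.4]
contact_force: [1.6, 0.5, 1.0]
gripper_width: 0.0877
[ 46.83483466  45.32796551  44.62361112   1.54680821 -79.02280151
  43.0955055 ]
time_s: 33.83
tcp_pos: [0.8157, 0.571, 0.2619]
eef_rot: [-173.6, -8.1, -0.4]
contact_force: [-0.3, -0.1, -0.4]
gripper_width: 0.0875
[ 46.66170758  47.96445581  49.97921182   1.51938034 -81.79350531
  43.33525923]
```

```bash
python3 -m inch '[{"x":0.6,"y":-0.45,"z":0,"yaw":0},{"x":0.3,"y":-0.22,"z":0,"yaw":0}]'
python3 -c "
from h import *
s=r.get_state();print(s['joints'])"
python3 -m inch '[{"x":0.2,"y":-0.15,"z":0,"yaw":0},{"x":0.2,"y":-0.15,"z":0,"yaw":0}]'
python3 -c "
from h import *
s=r.get_state();print(s['joints'])"
```

```text
time_s: 34.0
tcp_pos: [0.8378, 0.5875, 0.2667]
eef_rot: [-173.6, -8.0, -0.4]
contact_force: [0.7, 1.0, 0.1]
gripper_width: 0.0881
[ 46.36363778  52.91151433  60.53664665   1.4416519  -87.48962347
  43.78827283]
time_s: 34.17
tcp_pos: [0.8486, 0.5954, 0.2679]
eef_rot: [-173.7, -8.0, -0.4]
contact_force: [0.2, 0.6, 0.5]
gripper_width: 0.0875
[ 46.22501683  55.97320061  67.0409875    1.42410947 -90.96609926
  44.00396907]
```

```bash
python3 -m inch '[{"x":0.12,"y":-0.09,"z":0,"yaw":0},{"x":0.12,"y":-0.09,"z":0,"yaw":0},{"x":0.12,"y":-0.09,"z":0,"yaw":0}]'
python3 -c "
from h import *
s=r.get_state();print(s['joints'])"
python3 -m inch '[{"x":0.2,"y":-0.15,"z":0,"yaw":0},{"x":0.2,"y":-0.15,"z":0,"yaw":0},{"x":0.2,"y":-0.15,"z":0,"yaw":0}]'
python3 -c "
from h import *
s=r.get_state();print(s['joints'])"
```

```text
time_s: 34.42
tcp_pos: [0.8555, 0.6001, 0.2624]
eef_rot: [-173.9, -7.9, -0.3]
contact_force: [0.2, 0.5, -2.7]
gripper_width: 0.0877
[ 46.14658379  58.41464876  71.54164556   1.47137635 -93.30730981
  44.13441725]
time_s: 34.67
tcp_pos: [0.8611, 0.6051, 0.2601]
eef_rot: [-173.4, -8.6, -0.4]
contact_force: [0.1, 0.2, 0.4]
gripper_width: 0.0876
[ 46.20108095  58.72569098  71.6778671    1.71557749 -92.25838766
  44.08135346]
```

Back off: the limit doesn't trim reliably, and joint 3 came close to its range. The data suggest that fast descents and inward moves add the tilt and slow ones don't. I'll go back in more slowly and watch.

```bash
python3 -m inch '[{"x":-0.3,"y":0.35,"z":0,"yaw":0},{"x":-0.4,"y":0.5,"z":0,"yaw":0},{"x":-0.4,"y":0.5,"z":0,"yaw":0},{"x":-0.4,"y":0.5,"z":0,"yaw":0},{"x":-0.4,"y":0.5,"z":0,"yaw":0}]'
python3 -m inch '[{"x":-0.4,"y":0.5,"z":0,"yaw":0},{"x":-0.4,"y":0.5,"z":0,"yaw":0},{"x":-0.4,"y":0.5,"z":0,"yaw":0},{"x":-0.4,"y":0.5,"z":0,"yaw":0},{"x":-0.4,"y":0.5,"z":0,"yaw":0}]'
python3 -m inch '[{"x":-0.4,"y":0.5,"z":0,"yaw":0},{"x":-0.4,"y":0.5,"z":0,"yaw":0},{"x":-0.4,"y":0.5,"z":0,"yaw":0},{"x":-0.4,"y":0.5,"z":0,"yaw":0},{"x":-0.4,"y":0.5,"z":0,"yaw":0}]'
python3 -m inch '[{"x":-0.5,"y":0.5,"z":0,"yaw":0},{"x":-0.5,"y":0.5,"z":0,"yaw":0},{"x":-0.5,"y":0.5,"z":0,"yaw":0},{"x":-0.5,"y":0.5,"z":0,"yaw":0},{"x":-0.5,"y":0.5,"z":0,"yaw":0}]'
```

```text
time_s: 35.08
tcp_pos: [0.8147, 0.5493, 0.242]
eef_rot: [-173.2, -8.8, -0.4]
contact_force: [0.0, -0.3, 0.1]
gripper_width: 0.0876
time_s: 35.5
tcp_pos: [0.7643, 0.4859, 0.235]
eef_rot: [-172.6, -9.5, -0.4]
contact_force: [1.9, -0.1, 0.4]
gripper_width: 0.0878
time_s: 35.92
tcp_pos: [0.7149, 0.423, 0.2272]
eef_rot: [-172.0, -10.1, -0.5]
contact_force: [0.3, -0.0, -0.1]
gripper_width: 0.0874
time_s: 36.33
tcp_pos: [0.654, 0.3606, 0.2153]
eef_rot: [-171.3, -10.9, -0.6]
contact_force: [-0.1, -0.3, -0.4]
gripper_width: 0.0878
```

```bash
python3 -m inch '[{"x":-0.8,"y":1,"z":0,"yaw":0},{"x":-0.8,"y":1,"z":0,"yaw":0},{"x":-0.8,"y":1,"z":0,"yaw":0},{"x":-0.8,"y":1,"z":0,"yaw":0},{"x":-0.8,"y":1,"z":0,"yaw":0}]'
python3 -m inch '[{"x":-0.9,"y":1,"z":0,"yaw":0},{"x":-0.9,"y":1,"z":0,"yaw":0},{"x":-0.9,"y":1,"z":0,"yaw":0},{"x":-0.8,"y":0.9,"z":0,"yaw":0},{"x":-0.5,"y":0.4,"z":0,"yaw":0}]'
python3 -m inch '[{"x":0,"y":0,"z":-1,"yaw":0},{"x":0,"y":0,"z":-1,"yaw":0},{"x":0,"y":0,"z":-1,"yaw":0},{"x":0,"y":0,"z":-1,"yaw":0},{"x":0,"y":0,"z":-1,"yaw":0}]'
python3 -m inch '[{"x":0,"y":0,"z":0.3,"yaw":0},{"x":0,"y":0,"z":0.3,"yaw":0},{"x":0,"y":0,"z":0.3,"yaw":0},{"x":0,"y":0,"z":0.3,"yaw":0},{"x":0,"y":0,"z":0.3,"yaw":0}]'
python3 -m inch '[{"x":0,"y":0,"z":0.3,"yaw":0},{"x":0,"y":0,"z":0.3,"yaw":0},{"x":0,"y":0,"z":0.3,"yaw":0},{"x":0,"y":0,"z":0.3,"yaw":0},{"x":0,"y":0,"z":0.3,"yaw":0}]'
python3 -c "
from h import *
s=r.get_state();print(s['joints'])"
```

```text
time_s: 36.75
tcp_pos: [0.5578, 0.2378, 0.1837]
eef_rot: [-170.6, -11.7, -0.5]
contact_force: [-0.0, -1.2, -0.4]
gripper_width: 0.0876
time_s: 37.17
tcp_pos: [0.4589, 0.128, 0.1498]
eef_rot: [-169.9, -12.5, -0.7]
contact_force: [-0.4, -0.5, 0.2]
gripper_width: 0.0874
time_s: 37.58
tcp_pos: [0.426, 0.1014, 0.2738]
eef_rot: [-169.7, -12.7, -0.9]
contact_force: [0.9, 0.7, -0.9]
gripper_width: 0.0876
time_s: 38.0
tcp_pos: [0.4386, 0.1106, 0.2487]
eef_rot: [-168.7, -14.0, -1.0]
contact_force: [-0.2, 0.8, -0.6]
gripper_width: 0.0878
time_s: 38.42
tcp_pos: [0.4474, 0.1178, 0.2054]
eef_rot: [-169.0, -13.7, -1.0]
contact_force: [-0.1, -0.7, 0.8]
gripper_width: 0.0879
[ 39.48751113  -8.36909269 -39.50381857   0.42181553 -41.38696276
  50.5863812 ]
```

```bash
python3 -m inch '[{"x":-0.3,"y":-0.6,"z":0,"yaw":0},{"x":-0.3,"y":-0.6,"z":0,"yaw":0},{"x":-0.3,"y":-0.6,"z":0,"yaw":0},{"x":-0.3,"y":-0.6,"z":0,"yaw":0},{"x":-0.3,"y":-0.6,"z":0,"yaw":0}]'
python3 -m inch '[{"x":-0.3,"y":-0.4,"z":0,"yaw":0},{"x":-0.3,"y":-0.4,"z":0,"yaw":0},{"x":-0.2,"y":-0.2,"z":0,"yaw":0},{"x":0,"y":0,"z":0,"yaw":0},{"x":0,"y":0,"z":0,"yaw":0}]'
python3 -c "
from h import *
s=r.get_state();print(s['joints'])"
```

```text
time_s: 38.83
tcp_pos: [0.4083, 0.1926, 0.204]
eef_rot: [-169.3, -13.3, -1.2]
contact_force: [0.4, 0.4, 0.6]
gripper_width: 0.0877
time_s: 39.25
tcp_pos: [0.3863, 0.222, 0.2013]
eef_rot: [-169.4, -13.2, -0.9]
contact_force: [1.0, 0.4, 0.3]
gripper_width: 0.0876
[ 60.95051141 -11.21498329 -45.89226811   9.99353719 -40.09303626
  22.5780597 ]
```

```bash
python3 -m inch '[{"x":-0.4,"y":0.25,"z":0,"yaw":0},{"x":-0.4,"y":0.25,"z":0,"yaw":0},{"x":-0.3,"y":0.2,"z":0,"yaw":0}]'
python3 -c "
from h import *
s=r.get_state();print(s['joints'])"
python3 -m inch '[{"x":-0.2,"y":0.12,"z":0,"yaw":0},{"x":-0.1,"y":0.06,"z":0,"yaw":0}]'
python3 -c "
from h import *
s=r.get_state();print(s['joints'])"
```

```text
time_s: 39.5
tcp_pos: [0.361, 0.2057, 0.191]
eef_rot: [-169.5, -13.2, -0.9]
contact_force: [0.0, -0.6, 0.3]
gripper_width: 0.0873
[ 64.01881306 -14.6344092  -50.15145783  11.37508649 -39.80572173
  18.46984058]
time_s: 39.67
tcp_pos: [0.3529, 0.1997, 0.1876]
eef_rot: [-169.5, -13.2, -1.0]
contact_force: [-0.2, 0.4, -0.6]
gripper_width: 0.0875
[ 65.0577596  -15.81714977 -51.50611117  11.78431321 -39.8614705
  17.09040609]
```

```bash
python3 -m inch '[{"x":-0.4,"y":0.25,"z":0,"yaw":0},{"x":-0.3,"y":0.15,"z":0,"yaw":0},{"x":-0.2,"y":0.12,"z":0,"yaw":0}]'
python3 -c "
from h import *
s=r.get_state();print(s['joints'])"
python3 -m inch '[{"x":-0.2,"y":0.12,"z":0,"yaw":0},{"x":-0.1,"y":0.06,"z":0,"yaw":0}]'
python3 -c "
from h import *
s=r.get_state();print(s['joints'])"
python3 -m inch '[{"x":-0.15,"y":0.1,"z":0,"yaw":0},{"x":-0.05,"y":0.03,"z":0,"yaw":0}]'
python3 -c "
from h import *
s=r.get_state();print(s['joints'])"
```

```text
time_s: 39.92
tcp_pos: [0.3314, 0.1871, 0.1803]
eef_rot: [-169.5, -13.2, -1.0]
contact_force: [0.2, -0.3, -0.6]
gripper_width: 0.0874
[ 68.73392786 -19.30503713 -54.99032299  13.15302891 -40.47434333
  12.47465548]
time_s: 40.08
tcp_pos: [0.3236, 0.1823, 0.1776]
eef_rot: [-169.4, -13.2, -1.0]
contact_force: [0.3, -0.2, 0.0]
gripper_width: 0.0876
[ 70.25290562 -20.71531847 -56.2416809   13.62898619 -40.8860709
  10.67872876]
time_s: 40.25
tcp_pos: [0.3184, 0.1791, 0.176]
eef_rot: [-169.4, -13.2, -1.0]
contact_force: [-0.6, 0.0, -0.0]
gripper_width: 0.0876
[ 71.35908979 -21.72862997 -57.07414256  13.94691718 -41.23922198
   9.42944092]
```

```bash
python3 -m inch '[{"x":-0.1,"y":0.06,"z":0,"yaw":0},{"x":-0.1,"y":0.06,"z":0,"yaw":0}]'
python3 -c "
from h import *
s=r.get_state();print(s['joints'])"
python3 -m inch '[{"x":-0.1,"y":0.06,"z":0,"yaw":0},{"x":-0.1,"y":0.06,"z":0,"yaw":0}]'
python3 -c "
from h import *
s=r.get_state();print(s['joints'])"
```

```text
time_s: 40.42
tcp_pos: [0.3135, 0.1765, 0.1745]
eef_rot: [-169.4, -13.3, -1.0]
contact_force: [0.1, 0.4, -0.9]
gripper_width: 0.0875
[ 72.5304549  -22.69428095 -57.83503785  14.28196579 -41.63927927
   8.09860497]
time_s: 40.58
tcp_pos: [0.3092, 0.1738, 0.174]
eef_rot: [-169.4, -13.2, -1.0]
contact_force: [0.4, -0.5, -0.8]
gripper_width: 0.0876
[ 73.41558113 -23.55013774 -58.24766504  14.27955571 -42.27338232
   7.33102797]
```

```bash
python3 -m inch '[{"x":-0.1,"y":0.06,"z":0,"yaw":0}]'
python3 -c "
from h import *
s=r.get_state();print(s['joints'])"
python3 -m inch '[{"x":-0.15,"y":0.08,"z":0,"yaw":0}]'
python3 -c "
from h import *
s=r.get_state();print(s['joints'])"
```

```text
time_s: 40.67
tcp_pos: [0.3076, 0.1725, 0.1743]
eef_rot: [-169.4, -13.0, -0.9]
contact_force: [0.6, -1.0, -0.3]
gripper_width: 0.0873
[ 73.64294578 -23.87712449 -58.22190139  14.0691445  -42.69282576
   7.34404377]
time_s: 40.75
tcp_pos: [0.3051, 0.1707, 0.1748]
eef_rot: [-169.5, -12.9, -0.9]
contact_force: [-0.4, -1.0, -0.4]
gripper_width: 0.0875
[ 74.02871631 -24.34954036 -58.21017833  13.81764558 -43.29835067
   7.24954396]
```

```bash
python3 -m inch '[{"x":-0.5,"y":0.2,"z":0,"yaw":0}]'
python3 -c "
from h import *
s=r.get_state();print(s['joints'])"
python3 -m inch '[{"x":-0.5,"y":0.2,"z":0,"yaw":0}]'
python3 -c "
from h import *
s=r.get_state();print(s['joints'])"
```

```text
time_s: 40.83
tcp_pos: [0.2972, 0.1667, 0.1763]
eef_rot: [-169.6, -12.4, -0.8]
contact_force: [-1.0, -0.4, -0.3]
gripper_width: 0.0875
[ 75.55109659 -25.77782239 -58.19674487  13.20679096 -45.20353645
   6.44628113]
time_s: 40.92
tcp_pos: [0.289, 0.1622, 0.1779]
eef_rot: [-169.8, -11.8, -0.8]
contact_force: [-0.1, -0.3, 0.0]
gripper_width: 0.0877
[ 77.2853321  -27.37754084 -58.2074888   12.63829189 -47.28840156
   5.38845088]
```

```bash
python3 -m inch '[{"x":0,"y":0,"z":0.5,"yaw":0}]'
python3 -c "
from h import *
s=r.get_state();print(s['joints'])"
python3 -m inch '[{"x":0,"y":0,"z":-0.5,"yaw":0}]'
python3 -c "
from h import *
s=r.get_state();print(s['joints'])"
```

```text
time_s: 41.0
tcp_pos: [0.2935, 0.1652, 0.1709]
eef_rot: [-169.6, -11.5, -0.6]
contact_force: [-0.8, 0.5, -0.0]
gripper_width: 0.0874
[ 75.15165955 -25.43564341 -58.20848191  11.99780398 -44.82388345
   7.64484739]
time_s: 41.08
tcp_pos: [0.2906, 0.1623, 0.1807]
eef_rot: [-169.8, -11.4, -0.6]
contact_force: [-0.5, 0.4, -0.3]
gripper_width: 0.0875
[ 75.87744385 -26.75025986 -57.1060632   11.55917538 -47.55746751
   7.65441234]
```

```bash
python3 -m inch '[{"x":-0.6,"y":0.5,"z":0.8,"yaw":0}]'
python3 -c "
from h import *
s=r.get_state();print(s['joints'])"
python3 -m inch '[{"x":0,"y":0,"z":-0.4,"yaw":0}]'
python3 -m inch '[{"x":-0.6,"y":0.5,"z":0.8,"yaw":0}]'
python3 -c "
from h import *
s=r.get_state();print(s['joints'])"
```

```text
time_s: 41.17
tcp_pos: [0.2889, 0.1575, 0.1693]
eef_rot: [-169.7, -10.7, -0.4]
contact_force: [0.5, 0.8, 1.2]
gripper_width: 0.0877
[ 74.4768472  -26.04187722 -57.90594662  10.41847919 -45.72425536
   9.65773837]
time_s: 41.25
tcp_pos: [0.2857, 0.1532, 0.1755]
eef_rot: [-170.0, -10.5, -0.4]
contact_force: [-0.4, -1.8, -2.1]
gripper_width: 0.0878
time_s: 41.33
tcp_pos: [0.2842, 0.1481, 0.1641]
eef_rot: [-169.7, -9.8, -0.1]
contact_force: [1.0, 1.7, 0.7]
gripper_width: 0.0876
[ 73.324897   -26.34984539 -57.92002601   8.73740185 -46.06324043
  12.02170665]
```

```bash
python3 -m inch '[{"x":0,"y":0,"z":-0.4,"yaw":0},{"x":-0.6,"y":0,"z":0.8,"yaw":0},{"x":0,"y":0,"z":-0.4,"yaw":0},{"x":-0.6,"y":0,"z":0.8,"yaw":0}]'
python3 -c "
from h import *
s=r.get_state();print(s['joints'])"
python3 -m inch '[{"x":0,"y":0,"z":-0.4,"yaw":0},{"x":0,"y":0.8,"z":0.8,"yaw":0},{"x":0,"y":0,"z":-0.4,"yaw":0},{"x":0,"y":0.8,"z":0.8,"yaw":0}]'
python3 -c "
from h import *
s=r.get_state();print(s['joints'])"
```

```text
time_s: 41.67
tcp_pos: [0.2714, 0.1523, 0.1555]
eef_rot: [-169.9, -8.0, 0.1]
contact_force: [0.5, 0.7, 1.2]
gripper_width: 0.0874
[ 74.88641634 -25.88820438 -57.98111797   6.90604531 -46.20404039
  11.60702213]
time_s: 42.0
tcp_pos: [0.2824, 0.1209, 0.1386]
eef_rot: [-169.5, -7.4, 0.8]
contact_force: [2.8, 1.5, 1.2]
gripper_width: 0.0872
[ 64.8251469  -23.35589033 -57.85992593   2.89269292 -42.84953551
  24.71282549]
```

```bash
python3 -m inch '[{"x":0,"y":-0.2,"z":-0.8,"yaw":0},{"x":-0.6,"y":-0.3,"z":0.8,"yaw":0},{"x":0,"y":-0.2,"z":-0.6,"yaw":0},{"x":-0.6,"y":-0.3,"z":0.8,"yaw":0}]'
python3 -m inch '[{"x":0,"y":-0.2,"z":-0.8,"yaw":0},{"x":-0.6,"y":-0.3,"z":0.8,"yaw":0},{"x":0,"y":-0.2,"z":-0.6,"yaw":0},{"x":-0.6,"y":-0.3,"z":0.8,"yaw":0}]'
python3 -c "
from h import *
s=r.get_state();print(s['joints'])"
```

```text
time_s: 42.33
tcp_pos: [0.2636, 0.1406, 0.1416]
eef_rot: [-170.0, -5.9, 0.1]
contact_force: [1.2, 2.3, 0.9]
gripper_width: 0.0875
time_s: 42.67
tcp_pos: [0.2407, 0.1674, 0.1464]
eef_rot: [-170.3, -4.8, 0.2]
contact_force: [0.7, 2.7, 2.1]
gripper_width: 0.0878
[ 80.95586655 -26.04527598 -57.86820418   4.23621199 -47.89204768
   7.05340903]
```

```bash
python3 -m inch '[{"x":-0.1,"y":-1,"z":-0.3,"yaw":0},{"x":-0.3,"y":-1,"z":-0.3,"yaw":0},{"x":-0.6,"y":-1,"z":0,"yaw":0},{"x":-0.8,"y":-1,"z":0,"yaw":0},{"x":-1,"y":-0.8,"z":0,"yaw":0}]'
python3 -c "
from h import *
s=r.get_state();print(s['joints'])"
```

```text
time_s: 43.08
tcp_pos: [0.1647, 0.2831, 0.174]
eef_rot: [-170.4, -4.6, -0.3]
contact_force: [1.1, 1.7, -1.1]
gripper_width: 0.0877
[105.36272747 -22.57207137 -54.48775927   9.02434063 -50.40601596
 -20.53689408]
```

```bash
python3 -m inch '[{"x":-0.3,"y":0.5,"z":0.4,"yaw":0},{"x":-0.2,"y":0.6,"z":0.6,"yaw":0},{"x":-0.2,"y":0,"z":-0.5,"yaw":0},{"x":-0.2,"y":0.6,"z":0.8,"yaw":0}]'
python3 -c "
from h import *
s=r.get_state();print(s['joints'])"
python3 -m inch '[{"x":-0.2,"y":0,"z":-0.6,"yaw":0},{"x":-0.2,"y":0.6,"z":0.8,"yaw":0},{"x":-0.2,"y":0,"z":-0.6,"yaw":0},{"x":-0.2,"y":0.6,"z":0.8,"yaw":0}]'
python3 -c "
from h import *
s=r.get_state();print(s['joints'])"
```

```text
time_s: 43.42
tcp_pos: [0.1468, 0.2639, 0.153]
eef_rot: [-170.9, -3.4, 0.5]
contact_force: [-0.4, 1.5, 0.6]
gripper_width: 0.0878
[110.47494345 -25.12618704 -57.98897392   8.18085478 -50.00498982
 -24.56409063]
time_s: 43.75
tcp_pos: [0.1363, 0.2447, 0.1546]
eef_rot: [-172.0, -2.1, 0.8]
contact_force: [-0.5, 1.8, 0.8]
gripper_width: 0.0877
[113.6291357  -28.34393657 -57.88633941   6.23407018 -54.08670899
 -26.06821672]
```

```bash
python3 -m inch '[{"x":-0.6,"y":-0.6,"z":-0.6,"yaw":0},{"x":-0.6,"y":0.6,"z":0.8,"yaw":0},{"x":-0.6,"y":-0.2,"z":-0.6,"yaw":0},{"x":-0.4,"y":0.6,"z":0.8,"yaw":0}]'
python3 -c "
from h import *
s=r.get_state();print(s['joints'])"
python3 -m inch '[{"x":-0.5,"y":-0.2,"z":-0.6,"yaw":0},{"x":-0.3,"y":0.6,"z":0.8,"yaw":0},{"x":-0.5,"y":-0.2,"z":-0.6,"yaw":0},{"x":-0.3,"y":0.6,"z":0.8,"yaw":0}]'
python3 -c "
from h import *
s=r.get_state();print(s['joints'])"
```

```text
time_s: 44.08
tcp_pos: [0.09, 0.2438, 0.1588]
eef_rot: [-173.5, -1.1, 0.4]
contact_force: [-2.1, 1.2, 2.5]
gripper_width: 0.0874
[128.29390526 -31.92301622 -57.85275963   5.57547107 -59.70772798
 -40.45129832]
time_s: 44.42
tcp_pos: [0.0543, 0.233, 0.1625]
eef_rot: [-175.0, -0.3, 0.4]
contact_force: [-2.1, 0.6, 1.5]
gripper_width: 0.0876
[142.52961571 -36.35951554 -57.797084     4.57903749 -65.78190172
 -53.88162643]
```

Pushing at the inner reach limit works: tilt is down from about 17° to 5°, with joint 3 held at −57.8°. Now back to the tin.

```bash
python3 -m inch '[{"x":0.6,"y":-0.6,"z":-0.2,"yaw":0},{"x":0.8,"y":-0.6,"z":-0.1,"yaw":0},{"x":0.8,"y":-0.5,"z":0,"yaw":0},{"x":0.8,"y":-0.4,"z":0,"yaw":0},{"x":0.8,"y":-0.2,"z":0,"yaw":0}]'
python3 -m inch '[{"x":0.8,"y":0,"z":0,"yaw":0},{"x":0.8,"y":0,"z":0,"yaw":0},{"x":0.8,"y":0.1,"z":0,"yaw":0},{"x":0.8,"y":0.2,"z":0,"yaw":0},{"x":0.8,"y":0.3,"z":0,"yaw":0}]'
python3 -m inch '[{"x":0.8,"y":0.5,"z":0,"yaw":0},{"x":0.8,"y":0.6,"z":0,"yaw":0},{"x":0.8,"y":0.6,"z":0,"yaw":0},{"x":0.8,"y":0.6,"z":0,"yaw":0},{"x":0.8,"y":0.6,"z":0,"yaw":0}]'
```

```text
time_s: 44.83
tcp_pos: [0.1254, 0.2895, 0.1718]
eef_rot: [-174.3, 0.4, 4.1]
contact_force: [-1.3, -0.4, 0.1]
gripper_width: 0.088
time_s: 45.25
tcp_pos: [0.2338, 0.282, 0.1684]
eef_rot: [-174.3, 0.6, 4.0]
contact_force: [-0.6, 0.9, -0.1]
gripper_width: 0.0879
time_s: 45.67
tcp_pos: [0.3452, 0.2124, 0.1587]
eef_rot: [-174.2, 0.7, 4.0]
contact_force: [-0.0, 0.8, -0.0]
gripper_width: 0.0875
```

```bash
python3 -m inch '[{"x":0.8,"y":0.7,"z":0,"yaw":-0.3},{"x":0.8,"y":0.7,"z":0,"yaw":-0.3},{"x":0.8,"y":0.7,"z":0,"yaw":-0.3},{"x":0.8,"y":0.7,"z":0,"yaw":-0.2},{"x":0.6,"y":0.5,"z":0,"yaw":0}]'
python3 -m inch '[{"x":0.3,"y":0.2,"z":0,"yaw":0},{"x":0,"y":0,"z":0.2,"yaw":0},{"x":0,"y":0,"z":0.2,"yaw":0}]'
python3 - <<'E'
from h import *
from fit import fit
s=r.get_state();print(s["tcp_pos"],s["eef_rot"])
ci,p,d=cap("wrist");W=cloud(ci,d);fit(W,"tin",.465,.127,.05,.05,.06,.08);fit(W,"cup",.465,-.12,.05,.05,.045,.06)
E
```

```text
time_s: 46.08
tcp_pos: [0.4546, 0.133, 0.1472]
eef_rot: [-174.0, 0.3, 8.4]
contact_force: [0.6, 1.1, -0.2]
gripper_width: 0.0877
time_s: 46.33
tcp_pos: [0.4661, 0.1263, 0.1349]
eef_rot: [-174.0, 0.4, 8.0]
contact_force: [0.0, -0.1, 0.2]
gripper_width: 0.0874
[0.46605447 0.12629464 0.13486064] [-174.01062616    0.40461503    8.03907016]
tin 7831 rect [464.5 128.5] [56.3 56.2] 8.4 zmed 0.0702
cup few 0
```

```bash
python3 -m inch '[{"x":0,"y":0.15,"z":0.7,"yaw":0},{"x":0,"y":0.15,"z":0.7,"yaw":0},{"x":0,"y":0,"z":0.7,"yaw":0},{"x":0,"y":0,"z":0.7,"yaw":0},{"x":0,"y":0,"z":0.4,"yaw":0}]'
python3 -m inch '[{"x":0,"y":0,"z":0.1,"yaw":0},{"x":0,"y":0,"z":0,"yaw":0}]'
```

```text
time_s: 46.8
tcp_pos: [0.462, 0.1302, 0.0528]
eef_rot: [-173.9, 0.2, 8.3]
contact_force: [-0.2, 0.2, -0.3]
gripper_width: 0.088
time_s: 46.97
tcp_pos: [0.4588, 0.131, 0.0482]
eef_rot: [-173.9, 0.4, 8.5]
contact_force: [0.2, -0.2, 0.3]
gripper_width: 0.0882
```

```bash
python3 -m inch '[{"x":0.2,"y":0.05,"z":0.1,"yaw":0},{"x":0.05,"y":0,"z":0,"yaw":0},{"x":0,"y":0,"z":0,"yaw":0},{"x":0,"y":0,"z":0,"yaw":0},{"x":0,"y":0,"z":0,"yaw":0}]' -1 20
python3 -m inch '[{"x":0,"y":0,"z":0,"yaw":0},{"x":0,"y":0,"z":0,"yaw":0},{"x":0,"y":0,"z":0,"yaw":0}]'
```

```text
time_s: 47.38
tcp_pos: [0.4663, 0.1326, 0.048]
eef_rot: [-173.8, 0.2, 8.6]
contact_force: [-0.2, -0.2, 0.3]
gripper_width: 0.06
time_s: 47.63
tcp_pos: [0.4662, 0.1325, 0.0485]
eef_rot: [-173.8, 0.2, 8.6]
contact_force: [-0.8, -0.4, -1.7]
gripper_width: 0.059
```

```bash
python3 -m inch '[{"x":0,"y":0,"z":-0.4,"yaw":0},{"x":0,"y":0,"z":-0.8,"yaw":0},{"x":0,"y":0,"z":-1,"yaw":0},{"x":0,"y":0.2,"z":-1,"yaw":0},{"x":0,"y":0.5,"z":-1,"yaw":0}]'
python3 -m inch '[{"x":0.2,"y":0.8,"z":-0.5,"yaw":0.2},{"x":0.2,"y":0.9,"z":0,"yaw":0.2},{"x":0.2,"y":0.9,"z":0,"yaw":0.2},{"x":0.2,"y":0.9,"z":0,"yaw":0.2},{"x":0.2,"y":0.9,"z":0,"yaw":0.2}]'
python3 -m inch '[{"x":0.2,"y":0.9,"z":0,"yaw":0.2},{"x":0.2,"y":0.9,"z":0,"yaw":0.2},{"x":0.2,"y":0.9,"z":0,"yaw":0.2},{"x":0.2,"y":0.9,"z":0,"yaw":0.2},{"x":0.2,"y":0.9,"z":0,"yaw":0.2}]'
```

```text
time_s: 48.05
tcp_pos: [0.467, 0.1023, 0.1516]
eef_rot: [-174.1, 0.9, 8.6]
contact_force: [0.8, 0.7, -1.2]
gripper_width: 0.0586
time_s: 48.47
tcp_pos: [0.5094, -0.0068, 0.1653]
eef_rot: [-173.9, 0.3, 4.8]
contact_force: [0.4, -0.6, -2.3]
gripper_width: 0.0583
time_s: 48.88
tcp_pos: [0.5409, -0.1236, 0.1572]
eef_rot: [-174.0, 0.6, 0.6]
contact_force: [0.7, 0.7, -1.6]
gripper_width: 0.0587
```

```bash
python3 -m inch '[{"x":0.15,"y":1,"z":-0.2,"yaw":0.2},{"x":0.15,"y":1,"z":-0.2,"yaw":0.2},{"x":0.15,"y":1,"z":-0.2,"yaw":0.2},{"x":0.15,"y":1,"z":-0.1,"yaw":0.2},{"x":0.15,"y":1,"z":-0.1,"yaw":0.2}]'
python3 -m inch '[{"x":0.15,"y":1,"z":-0.1,"yaw":0.2},{"x":0.15,"y":1,"z":-0.1,"yaw":0},{"x":0.15,"y":1,"z":-0.1,"yaw":0},{"x":0.1,"y":0.7,"z":-0.1,"yaw":0},{"x":0,"y":0.3,"z":0,"yaw":0}]'
python3 - <<'E'
from h import *
from fit import fit
s=r.get_state();print(s["tcp_pos"],s["eef_rot"])
ci,p,d=cap("wrist");W=cloud(ci,d);save("w7.png",p);np.savez("/tmp/w7.npz",W=W,p=p)
fit(W,"grey",.51,-.375,.13,.13,.078,.09)
E
```

```text
time_s: 49.3
tcp_pos: [0.5565, -0.2568, 0.1667]
eef_rot: [-174.1, 1.1, -3.5]
contact_force: [1.2, 0.3, -1.8]
gripper_width: 0.0587
time_s: 49.72
tcp_pos: [0.5611, -0.3671, 0.169]
eef_rot: [-174.1, 1.3, -4.6]
contact_force: [0.6, 1.0, -1.8]
gripper_width: 0.0589
[ 0.56114241 -0.36708779  0.16900959] [-174.14541885    1.26300597   -4.63161193]
grey 3618 rect [ 539.6 -375.9] [158.9 152.3] 85.4 zmed 0.0841
```

View pics/w7.png

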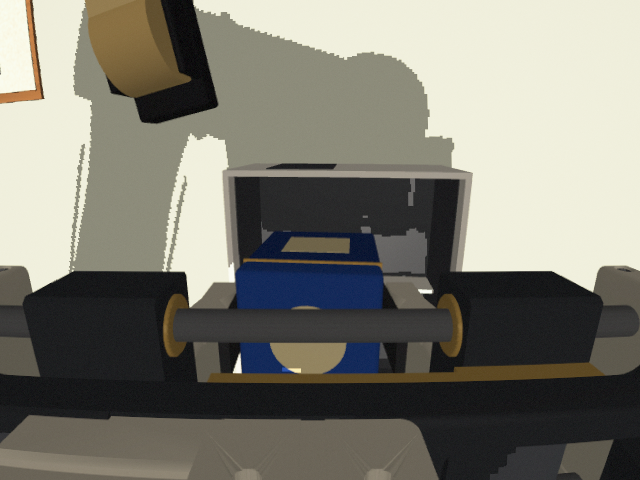

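```bash
python3 -m inch '[{"x":0.1,"y":0.3,"z":0.5,"yaw":0},{"x":0.1,"y":0.3,"z":0.7,"yaw":0},{"x":0.06,"y":0.2,"z":0.7,"yaw":0},{"x":0,"y":0.1,"z":0.7,"yaw":0},{"x":0,"y":0,"z":0.4,"yaw":0}]'
python3 -m inch '[{"x":0,"y":0,"z":0.1,"yaw":0}]'
```

```text
time_s: 50.18
tcp_pos: [0.5651, -0.3832, 0.0903]
eef_rot: [-174.2, 1.0, -4.7]
contact_force: [0.8, 0.2, -1.7]
gripper_width: 0.0589
time_s: 50.27
tcp_pos: [0.5639, -0.3817, 0.0852]
eef_rot: [-174.1, 1.2, -4.7]
contact_force: [-0.4, 0.3, -2.3]
gripper_width: 0.0592
```

```bash
python3 -m inch '[{"x":0,"y":0,"z":0.5,"yaw":0},{"x":0,"y":0,"z":0.3,"yaw":0},{"x":0,"y":0,"z":0.1,"yaw":0}]'
python3 -m inch '[{"x":0,"y":0,"z":0.1,"yaw":0}]'
```

```text
time_s: 50.52
tcp_pos: [0.564, -0.3779, 0.0612]
eef_rot: [-174.1, 1.2, -4.6]
contact_force: [0.4, -0.6, -1.5]
gripper_width: 0.0588
time_s: 50.6
tcp_pos: [0.5641, -0.3773, 0.0586]
eef_rot: [-174.1, 1.2, -4.6]
contact_force: [0.5, 0.1, -1.8]
gripper_width: 0.0584
```

```bash
python3 -m inch '[{"x":0,"y":0.04,"z":0.15,"yaw":0},{"x":0,"y":0,"z":0.05,"yaw":0}]'
python3 -m inch '[{"x":0,"y":0,"z":0.07,"yaw":0}]'
```

```text
time_s: 50.77
tcp_pos: [0.5645, -0.3776, 0.0536]
eef_rot: [-174.1, 1.2, -4.5]
contact_force: [-0.6, -0.3, -2.3]
gripper_width: 0.0592
time_s: 50.85
tcp_pos: [0.5648, -0.3776, 0.0523]
eef_rot: [-174.2, 1.1, -4.5]
contact_force: [-1.1, -0.1, 1.9]
gripper_width: 0.0587
```

```bash
python3 -m inch '[{"x":0,"y":0,"z":0.04,"yaw":0}]'
python3 -m inch '[{"x":0,"y":0,"z":0,"yaw":0},{"x":0,"y":0,"z":0,"yaw":0},{"x":0,"y":0,"z":0,"yaw":0}]' 0.75
python3 -m inch '[{"x":0,"y":0,"z":-0.4,"yaw":0},{"x":0,"y":0,"z":-0.8,"yaw":0},{"x":0,"y":0,"z":-0.9,"yaw":0},{"x":0,"y":0,"z":-1,"yaw":0},{"x":0,"y":0,"z":-1,"yaw":0}]'
python3 - <<'E'
from h import *
from fit import fit
for n in("side","wrist"):
    ci,p,d=cap(n);W=cloud(ci,d);fit(W,n+" tin",.563,-.378,.05,.05,.066,.08);fit(W,"cup",.466,-.118,.045,.045,.046,.06)
E
```

```text
time_s: 50.93
tcp_pos: [0.5648, -0.3778, 0.0521]
eef_rot: [-174.2, 1.1, -4.5]
contact_force: [-2.8, 1.5, 6.6]
gripper_width: 0.0587
time_s: 51.18
tcp_pos: [0.5659, -0.3786, 0.0538]
eef_rot: [-174.3, 0.9, -4.5]
contact_force: [0.0, 0.8, 0.5]
gripper_width: 0.073
time_s: 51.6
tcp_pos: [0.5642, -0.3877, 0.1556]
eef_rot: [-174.1, 1.4, -4.5]
contact_force: [0.2, -0.4, 0.1]
gripper_width: 0.0766
side tin 910 rect [ 572.7 -374.7] [74.1 81.2] 86.5 zmed 0.0735
cup 252 rect [ 464.6 -120.3] [63.2 58. ] 45.2 zmed 0.0535
wrist tin 6439 rect [ 573.8 -387.3] [73.9 82.2] 85.1 zmed 0.0742
cup few 0
```

```bash
python3 -m inch '[{"x":-0.3,"y":-0.8,"z":0,"yaw":0},{"x":-0.4,"y":-1,"z":0,"yaw":0},{"x":-0.4,"y":-1,"z":0,"yaw":0},{"x":-0.4,"y":-1,"z":0,"yaw":0},{"x":-0.4,"y":-1,"z":0,"yaw":0}]' 1
python3 -m inch '[{"x":-0.4,"y":-1,"z":0,"yaw":0},{"x":-0.4,"y":-1,"z":0,"yaw":0},{"x":-0.5,"y":-1,"z":0,"yaw":0},{"x":-0.5,"y":-1,"z":0.2,"yaw":0},{"x":-0.3,"y":-0.7,"z":0.2,"yaw":0}]'
python3 - <<'E'
from h import *
from fit import fit
s=r.get_state();print(s["tcp_pos"],s["eef_rot"])
ci,p,d=cap("wrist");W=cloud(ci,d);save("w8.png",p)
fit(W,"cup",.466,-.118,.045,.045,.046,.06)
E
```

```text
time_s: 52.12
tcp_pos: [0.5292, -0.2684, 0.1759]
eef_rot: [-174.5, 0.7, -4.9]
contact_force: [0.8, 0.5, 0.4]
gripper_width: 0.0874
time_s: 52.53
tcp_pos: [0.4854, -0.141, 0.1824]
eef_rot: [-174.5, 0.3, -4.9]
contact_force: [0.4, -0.0, -0.1]
gripper_width: 0.0876
[ 0.48543693 -0.14098424  0.18244375] [-174.45685514    0.25592136   -4.90354013]
cup 1483 rect [ 466.3 -118.6] [61.2 61.1] 61.9 zmed 0.0546
```

View pics/w8.png

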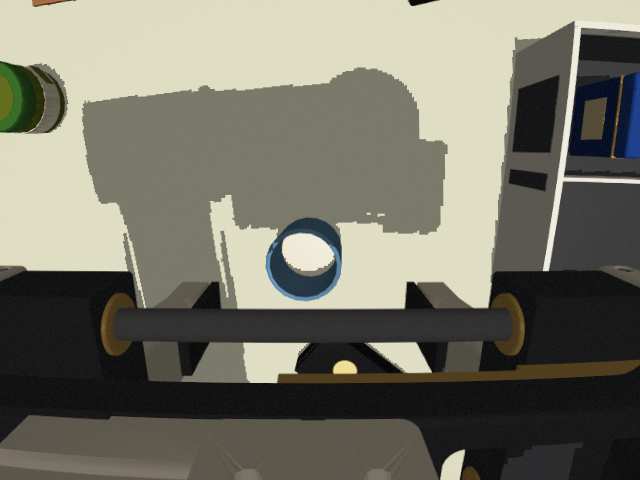

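```bash
python3 -m inch '[{"x":-0.4,"y":-0.15,"z":0.4,"yaw":0},{"x":-0.4,"y":-0.15,"z":0.7,"yaw":0},{"x":0,"y":0,"z":0.8,"yaw":0},{"x":0,"y":0,"z":0.7,"yaw":0},{"x":0,"y":0,"z":0.3,"yaw":0}]'
python3 -m inch '[{"x":0,"y":0,"z":0.1,"yaw":0}]'
```

```text
time_s: 53.0
tcp_pos: [0.4676, -0.12, 0.1154]
eef_rot: [-174.3, -0.5, -4.6]
contact_force: [-0.4, 0.4, -0.4]
gripper_width: 0.0877
time_s: 53.08
tcp_pos: [0.4672, -0.1197, 0.1123]
eef_rot: [-174.3, -0.5, -4.6]
contact_force: [-0.3, -0.4, 0.2]
gripper_width: 0.088
```

```bash
python3 -m inch '[{"x":0,"y":0.08,"z":0.7,"yaw":0},{"x":0,"y":0.08,"z":0.7,"yaw":0},{"x":0,"y":0.08,"z":0.7,"yaw":0},{"x":0,"y":0,"z":0.4,"yaw":0},{"x":0,"y":0,"z":0,"yaw":0}]'
```

```text
time_s: 53.5
tcp_pos: [0.4722, -0.1205, 0.0514]
eef_rot: [-174.4, -0.9, -4.6]
contact_force: [-0.3, 0.7, -0.1]
gripper_width: 0.088
```

```bash
python3 -m inch '[{"x":-0.2,"y":-0.03,"z":0.25,"yaw":0},{"x":-0.06,"y":0,"z":0.1,"yaw":0}]'
python3 -m inch '[{"x":0,"y":0,"z":0,"yaw":0},{"x":0,"y":0,"z":0,"yaw":0},{"x":0,"y":0,"z":0,"yaw":0},{"x":0,"y":0,"z":0,"yaw":0},{"x":0,"y":0,"z":0,"yaw":0}]' -1 18
python3 -m inch '[{"x":0,"y":0,"z":0,"yaw":0},{"x":0,"y":0,"z":0,"yaw":0}]'
```

```text
time_s: 53.67
tcp_pos: [0.467, -0.1185, 0.0435]
eef_rot: [-174.4, -1.0, -4.6]
contact_force: [-0.2, -0.2, -0.4]
gripper_width: 0.0877
time_s: 54.08
tcp_pos: [0.4681, -0.1184, 0.0459]
eef_rot: [-174.3, -1.2, -4.5]
contact_force: [0.4, 0.6, -1.6]
gripper_width: 0.0627
time_s: 54.25
tcp_pos: [0.4682, -0.1184, 0.0463]
eef_rot: [-174.3, -1.2, -4.5]
contact_force: [-0.1, -0.5, -1.7]
gripper_width: 0.0627
```

```bash
python3 -m inch '[{"x":0,"y":0,"z":-0.5,"yaw":0},{"x":0,"y":0,"z":-0.9,"yaw":0},{"x":0,"y":0,"z":-1,"yaw":0},{"x":0,"y":0.3,"z":-1,"yaw":0},{"x":0.05,"y":0.6,"z":-1,"yaw":0}]'
python3 -m inch '[{"x":0.08,"y":0.9,"z":-0.4,"yaw":0},{"x":0.08,"y":0.9,"z":-0.1,"yaw":0},{"x":0.08,"y":0.9,"z":-0.1,"yaw":0},{"x":0.08,"y":0.9,"z":-0.1,"yaw":0},{"x":0.08,"y":0.9,"z":0,"yaw":0}]'
python3 -m inch '[{"x":0.08,"y":0.9,"z":0,"yaw":0},{"x":0.08,"y":0.9,"z":0,"yaw":0},{"x":0.08,"y":0.8,"z":0,"yaw":0},{"x":0.08,"y":0.4,"z":0,"yaw":0}]'
```

```text
time_s: 54.67
tcp_pos: [0.4599, -0.1503, 0.1517]
eef_rot: [-174.4, -0.4, -4.5]
contact_force: [1.4, 0.4, -2.0]
gripper_width: 0.0627
time_s: 55.08
tcp_pos: [0.4642, -0.2684, 0.167]
eef_rot: [-174.4, -1.2, -4.2]
contact_force: [0.2, 0.3, -1.8]
gripper_width: 0.0622
time_s: 55.42
tcp_pos: [0.4658, -0.3489, 0.159]
eef_rot: [-174.4, -1.2, -4.3]
contact_force: [0.3, -0.2, -2.3]
gripper_width: 0.0624
```

```bash
python3 -m inch '[{"x":0.02,"y":0.5,"z":0.2,"yaw":0},{"x":0.02,"y":0.5,"z":0.5,"yaw":0},{"x":0,"y":0.3,"z":0.6,"yaw":0},{"x":0,"y":0,"z":0.6,"yaw":0},{"x":0,"y":0,"z":0.3,"yaw":0}]'
python3 - <<'E'
from h import *
from fit import fit
s=r.get_state();print(s["tcp_pos"],s["eef_rot"])
ci,p,d=cap("wrist");W=cloud(ci,d);save("w9.png",p)
fit(W,"grey",.51,-.375,.13,.1,.08,.088);fit(W,"tin",.564,-.378,.034,.034,.07,.08)
E
```

```text
time_s: 55.83
tcp_pos: [0.4661, -0.3802, 0.0966]
eef_rot: [-174.4, -1.3, -4.4]
contact_force: [-0.2, 0.9, -2.5]
gripper_width: 0.0624
[ 0.46606179 -0.38018784  0.09663476] [-174.42541332   -1.26787792   -4.39431857]
grey 8197 rect [ 510.9 -373.1] [159.6 184.2] 85.3 zmed 0.0842
tin 15406 rect [ 562.1 -377.6] [56.4 56.2] 85.6 zmed 0.0742
```

View pics/w9.png

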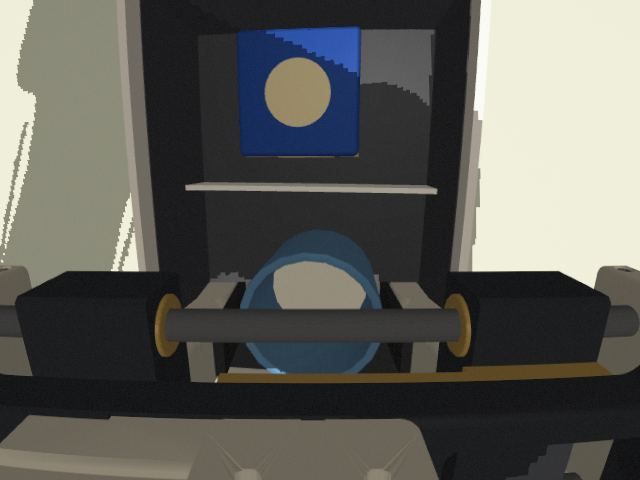

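```bash
python3 -m inch '[{"x":0,"y":-0.1,"z":0.5,"yaw":0},{"x":0,"y":-0.1,"z":0.5,"yaw":0},{"x":0,"y":0,"z":0.3,"yaw":0},{"x":0,"y":0,"z":0.1,"yaw":0}]'
python3 -m inch '[{"x":0,"y":0,"z":0.1,"yaw":0}]'
```

```text
time_s: 56.22
tcp_pos: [0.467, -0.3703, 0.0592]
eef_rot: [-174.4, -1.1, -4.3]
contact_force: [0.1, 0.0, -0.2]
gripper_width: 0.0629
time_s: 56.3
tcp_pos: [0.4673, -0.3699, 0.0566]
eef_rot: [-174.4, -1.1, -4.2]
contact_force: [-0.0, -0.3, -1.8]
gripper_width: 0.0624
```

```bash
python3 -m inch '[{"x":0,"y":0.03,"z":0.14,"yaw":0},{"x":0,"y":0,"z":0.06,"yaw":0}]'
python3 -m inch '[{"x":0,"y":0,"z":0.06,"yaw":0}]'
```

```text
time_s: 56.47
tcp_pos: [0.4679, -0.3702, 0.0518]
eef_rot: [-174.4, -1.1, -4.2]
contact_force: [0.0, 0.9, -1.7]
gripper_width: 0.0625
time_s: 56.55
tcp_pos: [0.4683, -0.3703, 0.0507]
eef_rot: [-174.4, -1.2, -4.2]
contact_force: [-0.3, 0.0, -0.9]
gripper_width: 0.0625
```

```bash
python3 -m inch '[{"x":0,"y":0,"z":0.06,"yaw":0}]'
python3 -m inch '[{"x":0,"y":0,"z":0.06,"yaw":0}]'
```

```text
time_s: 56.63
tcp_pos: [0.4686, -0.3704, 0.0495]
eef_rot: [-174.4, -1.2, -4.2]
contact_force: [1.1, 0.1, 6.1]
gripper_width: 0.0629
time_s: 56.72
tcp_pos: [0.4687, -0.3704, 0.0493]
eef_rot: [-174.5, -1.2, -4.1]
contact_force: [-5.7, 4.2, 19.9]
gripper_width: 0.0628
```

Floor contact. Release, retreat and check.

```bash
python3 -m inch '[{"x":0,"y":0,"z":-0.02,"yaw":0},{"x":0,"y":0,"z":0,"yaw":0},{"x":0,"y":0,"z":0,"yaw":0},{"x":0,"y":0,"z":0,"yaw":0}]' 0.75
python3 -m inch '[{"x":0,"y":0,"z":-0.4,"yaw":0},{"x":0,"y":0,"z":-0.8,"yaw":0},{"x":0,"y":0,"z":-0.9,"yaw":0},{"x":0,"y":0,"z":-1,"yaw":0},{"x":0,"y":0,"z":-1,"yaw":0}]'
python3 -m inch '[{"x":0.3,"y":-0.7,"z":-0.8,"yaw":0},{"x":0.3,"y":-1,"z":-0.5,"yaw":0},{"x":0.3,"y":-1,"z":-0.5,"yaw":0},{"x":0.3,"y":-1,"z":-0.5,"yaw":0},{"x":0.3,"y":-1,"z":0,"yaw":0}]'
python3 -m inch '[{"x":0.3,"y":-1,"z":0,"yaw":0},{"x":0.3,"y":-1,"z":0,"yaw":0},{"x":0.3,"y":-0.8,"z":0,"yaw":0},{"x":0,"y":0,"z":0,"yaw":0},{"x":0,"y":0,"z":0,"yaw":0}]'
python3 - <<'E'
from h import *
from fit import fit
for n in("side","scene"):
    ci,p,d=cap(n);W=cloud(ci,d);np.savez("/tmp/%s9.npz"%n,W=W,p=p);print(n)
    fit(W,"tin",.562,-.378,.036,.036,.07,.08);fit(W,"cup",.467,-.37,.036,.036,.05,.066)
    fit(W,"crackers",.53,.361,.072,.04,.074,.09);fit(W,"olives",.626,.129,.04,.04,.046,.06);fit(W,"bottle",.738,.23,.05,.05,.15,.22);fit(W,"tape",.745,-.24,.11,.06,.02,.09)
    W0=np.load("/tmp/%s0.npz"%n)["W"];fit(W0,"bottle0",.738,.23,.05,.05,.15,.22);fit(W0,"tape0",.745,-.24,.11,.06,.02,.09);fit(W0,"olives0",.626,.129,.04,.04,.046,.06)
    if n=="side": save("side9.png",p)
E
```

```text
time_s: 57.05
tcp_pos: [0.4697, -0.3714, 0.0519]
eef_rot: [-174.6, -1.4, -4.1]
contact_force: [0.6, -0.6, -0.5]
gripper_width: 0.0758
time_s: 57.47
tcp_pos: [0.4632, -0.3794, 0.1534]
eef_rot: [-174.3, -0.8, -4.2]
contact_force: [0.3, 0.4, -0.0]
gripper_width: 0.0769
time_s: 57.88
tcp_pos: [0.5088, -0.2742, 0.2357]
eef_rot: [-174.6, -1.3, -4.6]
contact_force: [0.3, -1.0, -0.2]
gripper_width: 0.0767
time_s: 58.3
tcp_pos: [0.5396, -0.1997, 0.2506]
eef_rot: [-174.7, -1.9, -4.4]
contact_force: [-0.4, -0.0, -0.0]
gripper_width: 0.0764
side
tin 729 rect [ 560.3 -379.7] [55.6 57. ] 85.6 zmed 0.0736
cup 302 rect [ 465.6 -372.4] [61.  60.2] 28.7 zmed 0.0576
crackers 835 rect [527.6 359.5] [ 61.8 131. ] 89.4 zmed 0.0802
olives 344 rect [627.  129.9] [60.2 57.5] 5.4 zmed 0.0522
bottle 403 rect [743.4 230.1] [49.4 46.3] 4.6 zmed 0.1715
tape 1869 rect [ 743.6 -240. ] [164.6  65.2] 7.0 zmed 0.0586
bottle0 412 rect [740.9 229.9] [43.2 51.4] 16.7 zmed 0.1717
tape0 1881 rect [ 744.1 -239.9] [164.7  65. ] 7.5 zmed 0.0587
olives0 339 rect [626.9 130.4] [58.5 57.6] 46.7 zmed 0.0521
scene
tin 378 rect [ 563.3 -376.3] [58.5 57.7] 87.5 zmed 0.0748
cup 203 rect [ 468.7 -368.9] [62.4 59.3] 66.1 zmed 0.057
crackers 2178 rect [529.7 361.8] [ 59.8 134.1] 89.9 zmed 0.0807
olives 708 rect [630.3 132.5] [58.2 57.1] 51.0 zmed 0.053
bottle 1315 rect [756.6 240. ] [44.3 56.3] 31.1 zmed 0.1727
tape 2485 rect [ 747.1 -231.4] [163.2  62.9] 3.4 zmed 0.0545
bottle0 1329 rect [756.5 239.6] [43.9 56.6] 30.0 zmed 0.1721
tape0 2479 rect [ 746.4 -231.1] [165.   61.7] 2.9 zmed 0.0547
olives0 706 rect [630.6 132.6] [57.7 57. ] 45.1 zmed 0.053
```

View pics/side9.png

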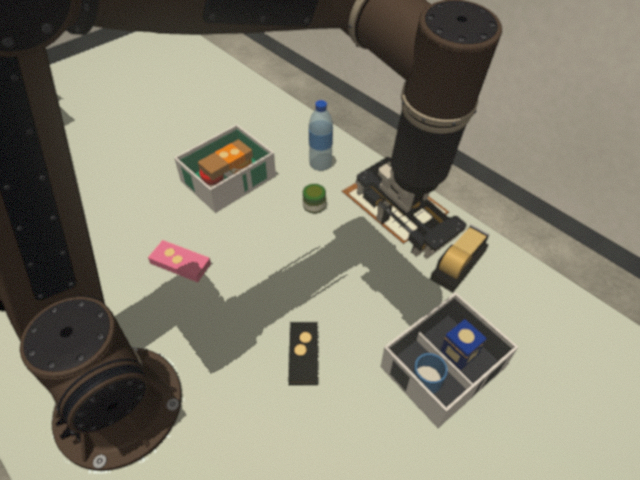

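The side view shows both boxes packed, with the arm clear and the bystanders unmoved. Handing in.

Run:
```python
from h import *
print(r.close_job(), r.get_state()["time_s"])
```

```text
the job is handed in; nothing more can be done
the job is handed in; nothing more can be done
```

Both gift boxes are packed and the job is handed in, at about 58 s of the 120 s allowed; no verdict was reported.

**Green box:**
- **Honey:** after placing, it measured about 45 mm along and 1 mm across from the box centre (the middle of its half is at 48.5 mm).
- **Jam:** I released it at about −47 mm along. The carton then covered it, so its position comes from the arm's reading at release rather than the final pictures.
- **Crackers:** they lie flat on both lids, within about 3 mm of the box centre and 1° of its length. The top is about 80 mm above the table, as it should be.

**Grey box:**
- **Tin and cup:** both stand upright within about 3 mm of the middles of their halves, with tops at 74 mm and 57–58 mm, close to the heights expected.

**Bystanders:** before-and-after fits of the olives, water bottle and tape dispenser agree within about 3 mm, so nothing shifted.

**What went wrong on the way:**
- **Tool tilt:** the tilt grew with motion, to about 17° at its worst, and the moves cannot command tilt directly. Dwelling and pushing at the outer reach limit did not fix it. Pushing gently at the inner limit brought it back to about 5° before the tin and cup.
- **Joint 3 near its range:** it came within about 0.03° of its range limits while I did this, but never read past them.
- **Setting down:** some contact readings reached about 20–26 N as items touched down.
- **Camera agreement:** the two fixed cameras differ by 2–4 mm on most items, and by more on the bottle and tape dispenser. All placings are well inside the 15 mm tolerance either way.

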